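# Turn a power driver round and hang it on the spring balancer

### The job

Turn the cordless driver end for end, lay it gently in the two-saddle wooden rest under the rail, steel chuck pointing away from the robot, without striking the rail's posts, and let go. Then pull the balancer's sprung hook down by its black handle, slide it under the driver's wire bail and let it up under control, not snapping, until the balancer is right up with the driver hanging level, chuck still away. Leave the other things on the bench where they are.

Things in the scene. Friction and masses are not known exactly. Their poses are not given: they have to be found in the camera images.
- driver: Loose cordless in-line driver, 0.34-0.5 kg, 200 mm long along x, bail up. Origin: underside, below the bail and centre of mass. +x: steel chuck; -x: black battery block (x -108 to -86 mm, 48 wide, z 0-48). The grey body spans x -86 to 40, 34 wide (y), z 6-42; collar 48 mm across at x 40-52. At the start the chuck points roughly at the robot.
- driver_grip (a point): Rubber band on the driver's grey body, at x = -70, y = 0, z = 26 mm of the driver: a good place to grip it from above, 34 mm wide along the driver's y, clear of the bail and of the rest's saddles.
- driver_bail (a point): Middle of the underside of the bail's top bar, 92 mm above the driver's origin: the hook should bear here. The bail is a stiff upright hoop of 7 mm steel wire fixed on the body in the plane y = 0: 60 mm long at the foot (x -30 to 30), its level top bar from x = -14 to 14, top at z = 99 mm.
- driver_chuck (a point): Tip of the driver's tapered steel chuck, at x = 88 mm, z = 24 mm of the driver.
- rest: Fixed wooden rest; origin on the bench at its centre. Saddles 16 mm thick at x = -30 and 22 mm, floors at z = 60; flared cheeks up to z = 80 leave 39 mm at the floor, 57 at the top for the grey body. The driver belongs with its origin over the rest's, +x along the rest's +x (away from the robot); seated, its origin is at z = 54 mm, its bail's underside at 146, and it has 10 mm of play along x.
- gantry: Fixed aluminium rail, 30 mm square, 440 mm long along its y axis (to the robot's left), centred 470 mm above the origin, which lies on the bench under the rail's middle. Its -x faces the robot. The rest stands under the rail, 30 to 90 mm to +y, almost parallel to its axes.
- post_left: Fixed round steel post, 28 mm across, 455 mm tall, under the left (+y) end of the rail; foot 90 x 60 x 8 mm. Origin on the bench. Must not be struck.
- post_right: The same post at the right end (-y) of the rail. Must not be struck
- carriage (a joint): Carriage along the rail, m: 0 = hook 150 mm to -y of the rail's middle, up to 0.30 towards +y; stays where left (1.5 N to slide). Its grey drum, straight above the hook, reaches 50 mm to the robot's side, 60 mm wide along the rail, underside 346 mm over the bench: so the handle cannot be taken from straight above, only with the gripper leaning back to the robot about 40 degrees.
- hook (a joint): How far (m) the hook is pulled down: 0 = fully up, 0.14 = fully down. The spring pulls up with 12 N at 0, 14.4 N at 0.12 (the hook weighs 1.5 N), enough to lift the driver right up to 0. It is braked: let go empty it snaps up at about 0.8 m/s, with the driver on it at 0.4 to 0.6 m/s.
- hook_seat (a point): Seat of the hook (top of its lowest wire), 225 mm over the bench when up. Open J of 8 mm wire in the upright plane along the rail: shank at -y, point at +y (19 mm off, top 16 mm above the seat), underside 8 mm below the seat, 24 mm wide inside. To hook on: pull down until the seat is 29 mm below the bail's underside, slide to +y until under the bail, let up.
- hook_handle (a point): Middle of the hook's black handle, a bar 16 mm wide (along the rail) and 24 mm high sticking out towards the robot; 66 mm from the seat along the gantry's -x and 75 mm above it. From here it runs 53 mm on to the rod and 24 mm towards the robot, to its free end. It moves with the hook without turning.
- wrench: Bystander: open-ended steel wrench lying flat on the bench
- screwdriver: Bystander: screwdriver lying on the bench
- tape: Bystander: ring of tape, 100 mm across, 25 mm high, lying flat. Origin at the centre of its underside
- offcut: Bystander: wooden offcut, 140 x 50 x 30 mm. Origin at the centre of its underside
- glue: Bystander: white bottle, 56 mm across, 140 mm tall, standing. Origin under its middle
- mug: Bystander: white mug, 76 mm across, 90 mm tall. Origin under its middle
- jar: Bystander: amber jar, 70 mm across, 80 mm tall. Origin under its middle
Mind the look-alikes: they are no part of the job. What is shaped like the driver but turquoise is not meant. What is shaped like the rest but blue or yellow is not meant.

How it is judged:
On the way, in this order (a step that is already met when the one before it is completed fails the run):
1. the driver lies in the rest, chuck away from the robot, and is let go (horizontal distance between driver and rest below 0.015 m and z of driver in the frame of rest between 0.048 and 0.06 m and angle between driver's own z axis and vertical below 0.12 rad and x of driver_chuck in the frame of rest above 0.06 m and contact force between the fingers and driver below 0.1 N), for 0.2 s.
2. the hook is pulled down to the bail of the driver lying in the rest (value of joint hook above 0.07 m and distance between hook_seat and driver_bail below 0.042 m and horizontal distance between driver and rest below 0.03 m and z of driver in the frame of rest below 0.07 m), for 0.1 s.
At the end, for the whole second after the job is handed in: The driver hangs still by its bail in the hook (within 15 mm of the seat), the hook at most 20 mm below its top, the driver's underside over 100 mm above the bench, level within 20 degrees, its chuck tip at least 40 mm beyond the rest's centre, away from the robot (distance between hook_seat and driver_bail below 0.015 m and value of joint hook below 0.02 m and z of driver in the frame of rest above 0.1 m and contact force between hook and driver above 1 N and angle between driver's own z axis and vertical below 0.35 rad and x of driver_chuck in the frame of rest above 0.04 m and linear speed of driver below 0.1 m/s); the robot touches nothing.
It fails at once if the driver strikes a post (over 5 N) (contact force between driver and post_left above 5 N or contact force between driver and post_right above 5 N).
It fails at once if the robot strikes a post (over 15 N) (contact force between any of the arm, the fingers and post_left above 15 N or contact force between any of the arm, the fingers and post_right above 15 N).
It fails at once if the driver is dropped or rammed into the rest (over 60 N) (contact force between driver and rest above 60 N).
It fails at once if the hook snaps up (over 0.7 m/s) (velocity of joint hook below -0.7 m/s).
It fails at once if a bystander is moved more than 40 mm (distance of any of wrench, screwdriver, tape, offcut, glue, mug, jar from where it was at the start of the episode above 0.04 m).
It also fails if it takes over 70 s, if anything falls off the work surface, if the arm or the gripper's body presses on something with over 40 N, if the wrist force passes 120 N, or if a joint passes its speed limit or range.

### The arm

A 7-joint arm with a two-finger parallel gripper is mounted at the origin on the work surface. World frame = base frame: x ahead of the robot, y to its left, z up, the work surface at z = 0. Lengths are in m, angles in rad, forces in N, time in s.
With the tool pointing down it reaches from about 0.425 to 0.925 m from the base axis. Payload 6.8 kg.
Tool frame: the origin (TCP) lies between the finger pads; the fingertips stand r.tip_reach ahead of it and the grasp point (between the pads) lies 11 mm behind it (r.tip_reach is the distance from the TCP to the fingertips, in m); z points along the fingers, y is the direction in which the jaws open and shut (so a half turn about z gives the same grasp; the last joint's range is limited). The gripper opens to 85 mm and grips with 20 to 120 N. Pads are 22 mm wide; open, the fingers measure 114 mm over their backs; the gripper's body (76 mm by 85 mm) begins 54 mm behind the grasp point. The pads swing forward as they close: fully open they stand 13 mm farther back than shut.
Start: joints at [1.024, 0.477, 0.022, 1.555, -0.011, 1.109, -0.083], TCP at [0.287, -0.611, 0.208] pointing down, gripper open.
Joint ranges: [-2.96, 2.96], [-0.34, 2.1], [-1.41, 1.46], [0.24, 2.44], [-1.37, 4.51], [0.17, 1.92], [-2.96, 2.96]. Speed limits (rad/s): [2.39, 2.39, 3.14, 3.14, 3.14, 3.14, 3.14].

### API

Orientations are given as a rotation vector (axis times angle).
In Python, from bench import r, eyes, spotter gives the robot as it stands.
- The arm moves only by the tool carry_out, never from a script. Its argument "series" is text: rows parted by semicolons, each of 5 numbers parted by spaces: the shift along the tool's x, y, z in cm, then the turn about the tool's z in rad, then the opening, from 0 (shut) to 1 (fully open). In form: x y z yaw gripper; .... A call has 1 to 8 rows; each row shifts and turns the commanded pose from where the row before left it, along the tool's axes as they then stand; what a row does not reach is not made up. A row lasts 1/8 s, in which the tool goes at most 62.5 mm and 10.7 degrees, less where a joint would pass 70% of its speed; a pose out of reach is approached as far as the arm can. A call with a gripper value outside its range is refused whole. The fingers move at their own pace and stop on an object; "grip_force" is the grip in N (left out, the last holds). Time passes only in rows, so rows that do not move let the fingers close. It gives the time, the measured TCP pose, the force and the opening at its end, in the units of the state.
- r.get_obs(): the state, without advancing time (a new reading comes with each control period).
- eyes.grab_frame(name): name is "scene" or "side" or "wrist"; returns a dict with "color" (384x512x3 uint8, blue, green, red), "intrinsics" (3x3 intrinsics, pixels), "D" ([k1, k2, p1, p2, k3] as OpenCV has them; the pictures are not rectified), "R" (3x3) and "t" (3): a world point X has camera coordinates R X + t; the wrist camera has in their place "T_tool_cam" (4x4, takes a point from camera to tool coordinates, whose origin is the TCP and whose axes are the flange's). Camera axes: x right, y down, z forward; pixel columns grow to the right and rows downward; lengths in m; the calibration is good to about 2 mm. A picture is of the moment at which its call begins: read the wrist's pose just before it. There is no depth.
- r.hand_in(): hands the job in, once; it reports no verdict.
Trained networks look in a picture, given as the dict that the camera call returned (one of the last four; its "shot" number tells which), for a name from the list of things; names that differ only in an ending like _2 or _b are one class to them, and where a whole thing is asked for, a point or a joint stands for the part that bears it (a point fixed in the world has none). Each returns a list of dicts, best first, with "confidence" (0 to 1); they miss things now and then, are a little off and sometimes report something else, mostly with a low value. They report only what shows in the picture. A call takes as long as a camera call. They do not tell look-alikes from the thing itself.
- spotter.search_frame(picture, query): "uv" ([column, row] in pixels, amid what is visible of it).
- spotter.trace(picture, query): "pixels" (384x512 bool, what is visible of it) and "uv" ([column, row] in pixels, amid what is visible of it).
- spotter.mark_of(picture, query): "uv" ([column, row] in pixels: a listed point, or the origin of a listed thing).
The state is a dict: "clock": time; "joints": joint angles; "qvel": joint speeds; "tau": joint torques, N m; "tcp_pos": TCP position; "orientation": TCP orientation; "contact_force": force on the tool from outside, world axes, zero at the start; "moment": the same for the moment, N m; "grip_width": finger opening in m.
Only numpy, scipy, OpenCV 4.12 (cv2) and the standard library are available. Lean on these libraries where they do the work, as an engineer would, in place of code of your own. Each camera call takes 0.05 s, during which the arm holds its last target.

## Working session

There is one attempt and no reset: what is moved stays moved. The work goes in short steps, Python scripts to look and compute and a tool call to move; the robot and the scene stay as the last step left them, time stands still between calls to the robot, and variables do not carry over. Pictures are saved under pics/ and viewed, and the job is handed in when it is done.

Besides the shell and the picture viewer there is one more tool, called after "Call:" by a JSON object that holds its "name" and its "arguments", one argument or row to a line. carry_out: Moves the arm, as the interface text tells. Its arguments: {"type":"object","properties":{"series":{"type":"string"},"grip_force":{"type":"number"}},"required":["series"]}

```bash
ls; mkdir -p pics
python3 - <<'E'
from bench import r, eyes, spotter
import cv2
print(r.get_obs(), r.tip_reach)
for n in ["scene","side","wrist"]:
    f=eyes.grab_frame(n)
    cv2.imwrite(f"pics/{n}0.png",f["color"])
    print(n,f["intrinsics"],f["D"],f.get("R"),f.get("t"),f.get("T_tool_cam"))
E
```

```text
pics
{'clock': 0.0, 'joints': array([ 1.02390842,  0.47781439,  0.0223546 ,  1.55645528, -0.01151304,
        1.10929922, -0.08313117]), 'qvel': array([-0.00296142,  0.0017766 , -0.0014748 ,  0.00019462,  0.0005174 ,
       -0.0005847 ,  0.00049368]), 'tau': array([-1.01455626e-03, -5.96454477e+01,  1.60795771e+00, -2.81199807e+01,
        1.25427192e-02,  9.27262532e-03,  1.21506559e-05]), 'tcp_pos': array([ 0.28647601, -0.6104878 ,  0.20711485]), 'orientation': array([-3.06456936e+00, -6.83301299e-01,  8.33904453e-04]), 'contact_force': array([-0.50192529, -1.06345916, -0.31130964]), 'moment': array([0.0100789 , 0.01446909, 0.00441578]), 'grip_width': 0.08496569836452804} 0.008
scene [[351.98212166   0.         252.37665043]
 [  0.         351.98212166 195.03217317]
 [  0.           0.           1.        ]] [0.00485529 0.         0.         0.         0.        ] [[ 0.85459019  0.51930139  0.00129215]
 [ 0.31365291 -0.51417772 -0.79827509]
 [-0.41388097  0.68260335 -0.60229163]] [-0.37666854 -0.02407236  1.4623159 ] None
side [[490.21535667   0.         249.17039733]
 [  0.         490.21535667 204.99478919]
 [  0.           0.           1.        ]] [-0.09845681  0.          0.          0.          0.        ] [[-0.92463705 -0.38079569 -0.00640114]
 [-0.24008364  0.59584676 -0.76637229]
 [ 0.29564536 -0.7070794  -0.64236481]] [0.42413593 0.29539741 1.5217392 ] None
wrist [[268.51878753   0.         258.23123596]
 [  0.         268.51878753 190.76256346]
 [  0.           0.           1.        ]] [-0.04139186  0.          0.          0.          0.        ] None None [[-1.89168843e-04 -9.51483771e-01 -3.07698875e-01  7.86803795e-02]
 [ 9.99999719e-01  4.33440058e-05 -7.48816219e-04  1.99354225e-04]
 [ 7.25823382e-04 -3.07698930e-01  9.51483495e-01 -1.65600203e-01]
 [ 0.00000000e+00  0.00000000e+00  0.00000000e+00  1.00000000e+00]]
```

View pics/scene0.png

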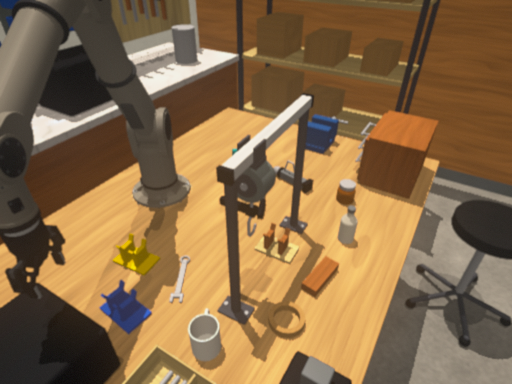

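View pics/side0.png

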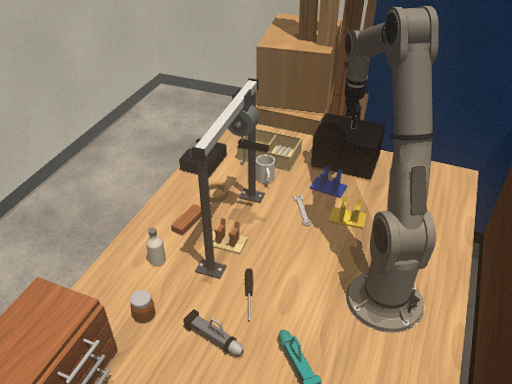

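View pics/wrist0.png

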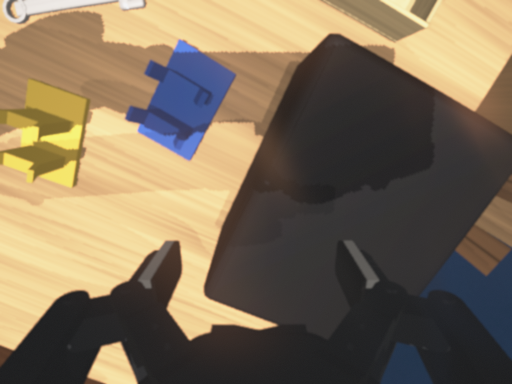

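The side view shows the driver (grey) near (213,333), with the turquoise look-alike at (298,358). The wooden rest is at (229,235), between the posts. Next I'll measure with the networks in both fixed views.

```bash
cat > h.py <<'E'
from bench import r, eyes, spotter
import cv2, numpy as np
from scipy.optimize import least_squares
from scipy.spatial.transform import Rotation as Rn
def cam(f, obs=None):
    if "R" in f and f["R"] is not None:
        return f["intrinsics"],f["D"],np.array(f["R"]),np.array(f["t"])
    o=obs
    Rt=Rn.from_rotvec(o["orientation"]).as_matrix()
    T=np.eye(4);T[:3,:3]=Rt;T[:3,3]=o["tcp_pos"]
    M=np.linalg.inv(T@f["T_tool_cam"])
    return f["intrinsics"],f["D"],M[:3,:3],M[:3,3]
def proj(c,X):
    K,D,R,t=c
    p,_=cv2.projectPoints(np.atleast_2d(np.asarray(X,float)),cv2.Rodrigues(R)[0],t,np.array(K),np.array(D))
    return p[:,0]
def ray(c,uv):
    K,D,R,t=c
    n=cv2.undistortPoints(np.array([[uv]],float),np.array(K),np.array(D))[0,0]
    d=R.T@np.array([n[0],n[1],1]); o=-R.T@t
    return o,d/np.linalg.norm(d)
def onz(c,uv,z):
    o,d=ray(c,uv); return o+d*(z-o[2])/d[2]
def tri(cs,uvs):
    A=np.zeros((3,3));b=np.zeros(3)
    for c,u in zip(cs,uvs):
        o,d=ray(c,u);P=np.eye(3)-np.outer(d,d);A+=P;b+=P@o
    X=np.linalg.solve(A,b)
    return X,[np.round(np.linalg.norm(proj(c,X)[0]-u),1) for c,u in zip(cs,uvs)]
def shot(n,name=None):
    o=r.get_obs(); f=eyes.grab_frame(n)
    if name: cv2.imwrite(f"pics/{name}.png",f["color"])
    return f,cam(f,o)
E
python3 - <<'E'
from h import *
fs,cs=shot("scene");fd,cd=shot("side")
for q in ["driver","driver_grip","driver_bail","driver_chuck","rest","gantry","post_left","post_right","carriage","hook","hook_seat","hook_handle","wrench","screwdriver","tape","offcut","glue","mug","jar"]:
    a=spotter.mark_of(fs,q);b=spotter.mark_of(fd,q)
    print(q,[(np.round(x["uv"]),round(x["confidence"],2)) for x in a[:3]],[(np.round(x["uv"]),round(x["confidence"],2)) for x in b[:3]])
    for x in a[:2]:
        for y in b[:2]:
            X,e=tri([cs,cd],[x["uv"],y["uv"]])
            if max(e)<8: print("    ",np.round(X,3),e)
E
```

```text
driver [(array([290., 184.]), 0.62)] [(array([290., 360.]), 0.8), (array([216., 340.]), 0.78), (array([266., 176.]), 0.32)]
     [ 0.432  0.326 -0.013] [np.float64(0.3), np.float64(0.5)]
driver_grip [(array([304., 180.]), 0.96), (array([235., 155.]), 0.59)] [(array([304., 377.]), 0.86)]
     [0.141 0.36  0.024] [np.float64(2.3), np.float64(4.1)]
driver_bail [(array([284., 162.]), 0.78), (array([291., 184.]), 0.64), (array([228., 201.]), 0.63)] [(array([298., 343.]), 0.79), (array([218., 323.]), 0.7)]
     [0.405 0.331 0.089] [np.float64(2.4), np.float64(3.6)]
     [0.446 0.29  0.017] [np.float64(1.6), np.float64(2.2)]
driver_chuck [(array([276., 167.]), 0.66), (array([208., 349.]), 0.45)] [(array([242., 351.]), 0.96), (array([281., 333.]), 0.77)]
     [0.339 0.36  0.027] [np.float64(1.4), np.float64(2.2)]
     [ 0.362 -0.195 -0.617] [np.float64(6.1), np.float64(6.0)]
rest [(array([136., 260.]), 0.95), (array([124., 310.]), 0.74), (array([276., 247.]), 0.68)] [(array([328., 190.]), 0.75), (array([342., 217.]), 0.67), (array([226., 240.]), 0.56)]
     [ 0.284 -0.379  0.08 ] [np.float64(4.2), np.float64(3.2)]
     [ 0.214 -0.337  0.003] [np.float64(2.6), np.float64(2.2)]
     [ 0.311 -0.486 -0.01 ] [np.float64(1.7), np.float64(1.2)]
     [ 0.239 -0.452 -0.103] [np.float64(0.1), np.float64(0.1)]
gantry [(array([343., 196.]), 0.64)] []
post_left [(array([292., 225.]), 0.72)] [(array([211., 271.]), 0.58), (array([301., 211.]), 0.45)]
     [ 0.557  0.089 -0.008] [np.float64(0.2), np.float64(0.3)]
post_right [(array([230., 309.]), 0.7), (array([320., 281.]), 0.56)] [(array([250., 195.]), 0.56)]
     [ 0.578 -0.328  0.002] [np.float64(3.3), np.float64(2.4)]Traceback (most recent call last):
  File "<stdin>", line 4, in <module>
ValueError: it knows: driver, driver_bail, driver_chuck, driver_grip, gantry, glue, hook_handle, hook_seat, jar, mug, offcut, post_left, post_right, rest, screwdriver, tape, wrench
```

Run:
```python
from h import *
fs,cs=shot("scene");fd,cd=shot("side")
for q in ["gantry","hook_seat","hook_handle","wrench","screwdriver","tape","offcut","glue","mug","jar","rest","driver_grip","driver_chuck"]:
    a=spotter.mark_of(fs,q);b=spotter.mark_of(fd,q)
    print(q,[(np.round(x["uv"]),round(x["confidence"],2)) for x in a[:4]],[(np.round(x["uv"]),round(x["confidence"],2)) for x in b[:4]])
    for x in a[:4]:
        for y in b[:4]:
            X,e=tri([cs,cd],[x["uv"],y["uv"]])
            if max(e)<8 and X[2]>-.05: print("    ",np.round(X,3),e)
for n,f,bx in [("s",fs,(200,60,340,340)),("d",fd,(170,70,320,370))]:
    im=f["color"][bx[1]:bx[3],bx[0]:bx[2]]
    k=2.0
    cv2.imwrite(f"pics/z_{n}.png",cv2.resize(im,None,fx=k,fy=k,interpolation=cv2.INTER_CUBIC))
```

```text
gantry [] [(array([265., 144.]), 0.75)]
hook_seat [(array([246., 229.]), 0.88)] [(array([244., 160.]), 0.65)]
     [ 0.567 -0.234  0.229] [np.float64(2.0), np.float64(1.6)]
hook_handle [(array([231., 202.]), 0.72), (array([251., 228.]), 0.62), (array([295., 222.]), 0.33)] []
wrench [(array([319., 280.]), 0.63), (array([182., 279.]), 0.52)] [(array([302., 209.]), 0.49)]
     [ 0.376 -0.318 -0.002] [np.float64(1.4), np.float64(1.1)]
screwdriver [] [(array([186., 220.]), 0.6), (array([247., 160.]), 0.37)]
tape [(array([284., 319.]), 0.61)] [(array([219., 192.]), 0.69)]
     [ 0.71  -0.286  0.006] [np.float64(1.8), np.float64(1.3)]
offcut [(array([316., 277.]), 0.89), (array([278., 249.]), 0.42)] [(array([190., 220.]), 0.84)]
     [ 0.734 -0.1    0.005] [np.float64(0.6), np.float64(0.5)]
glue [(array([345., 234.]), 0.71)] [(array([157., 260.]), 0.86)]
     [0.745 0.125 0.008] [np.float64(0.2), np.float64(0.2)]
mug [(array([210., 348.]), 0.98), (array([289., 181.]), 0.42), (array([286., 161.]), 0.28)] [(array([267., 179.]), 0.66)]
     [ 0.576 -0.453 -0.008] [np.float64(4.0), np.float64(2
[... 330 characters left out ...]
, 0.71), (array([195., 325.]), 0.22)]
     [ 0.568 -0.047 -0.004] [np.float64(0.4), np.float64(0.4)]
     [ 0.313 -0.49   0.005] [np.float64(0.7), np.float64(0.5)]
     [ 0.205 -0.339 -0.004] [np.float64(2.1), np.float64(1.8)]
     [ 0.285 -0.39   0.09 ] [np.float64(2.6), np.float64(2.0)]
driver_grip [(array([301., 178.]), 0.6), (array([232., 156.]), 0.37)] [(array([195., 323.]), 0.72), (array([304., 378.]), 0.68)]
     [0.487 0.325 0.039] [np.float64(1.5), np.float64(2.1)]
     [0.135 0.356 0.017] [np.float64(3.4), np.float64(5.9)]
driver_chuck [(array([275., 167.]), 0.74)] [(array([242., 354.]), 0.94), (array([283., 332.]), 0.83)]
     [0.335 0.365 0.023] [np.float64(0.7), np.float64(1.1)]
```

View pics/z_s.png

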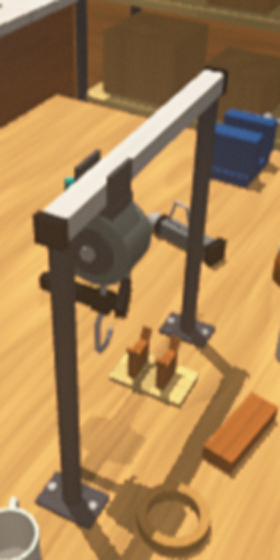

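View pics/z_d.png

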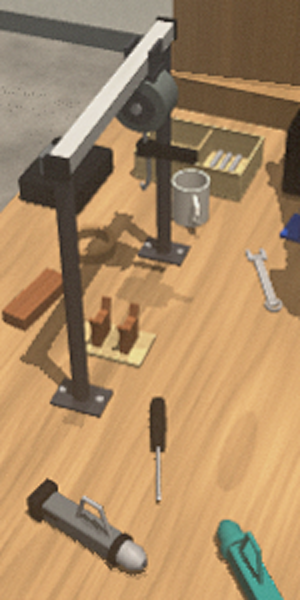

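```bash
cat >> h.py <<'E'
def state():
    o=r.get_obs(); R=Rn.from_rotvec(o["orientation"]).as_matrix()
    return o,o["tcp_pos"],R
def info():
    o,p,R=state()
    print("t",round(o["clock"],2),"p",np.round(p,4),"yaw",round(np.degrees(np.arctan2(R[1,0],R[0,0])),2),"z",np.round(R[:,2],3),"q",np.round(o["joints"],2),"F",np.round(o["contact_force"],1),"w",round(o["grip_width"],4))
def plan(wps,g=1,p=None,R=None,mx=6.0,my=0.18):
    """wps: (x,y,z,dyaw_world_deg total turn to make). world target positions"""
    if p is None: _,p,R=state()
    R=R.copy();p=np.array(p,float);rows=[]
    for w in wps:
        d=np.array(w[:3])-p; n=int(max(np.ceil(np.linalg.norm(d)*100/mx),np.ceil(abs(np.radians(w[3]))/my),1))
        if len(w)>4: n=w[4]
        a=-np.radians(w[3])/n
        for i in range(n):
            s=R.T@(d/n)*100
            rows.append([round(s[0],2),round(s[1],2),round(s[2],2),round(a,3),g])
            R=R@Rn.from_rotvec([0,0,a]).as_matrix()
        p=np.array(w[:3])
    for i in range(0,len(rows),8): print("; ".join(" ".join(f"{v:g}" for v in q) for q in rows[i:i+8]))
E
python3 - <<'E'
from h import *
info()
plan([(.37,-.4,.22,-10),(.385,-.25,.22,-10),(.43,-.05,.24,-10),(.46,.15,.30,-7),(.44,.34,.33,-6)])
E
```

```text
t 2.45 p [ 0.2868 -0.6111  0.2081] yaw 25.14 z [-0.  0. -1.] q [ 1.02  0.48  0.02  1.56 -0.01  1.11 -0.08] F [-0.2  0.   0.1] w 0.0853
4.13 -3.89 -0.3 0.044 1; 3.95 -4.07 -0.3 0.044 1; 3.77 -4.24 -0.3 0.044 1; 3.58 -4.4 -0.3 0.044 1; 1.79 -4.7 0 0.058 1; 1.51 -4.79 0 0.058 1; 1.23 -4.87 0 0.058 1; 1.57 -4.88 -0.5 0.044 1
1.35 -4.94 -0.5 0.044 1; 1.14 -5 -0.5 0.044 1; 0.92 -5.04 -0.5 0.044 1; 0.32 -5.05 -1.5 0.031 1; 0.17 -5.05 -1.5 0.031 1; 0.02 -5.06 -1.5 0.031 1; -0.14 -5.05 -1.5 0.031 1; -1.47 -4.55 -0.75 0.026 1
-1.58 -4.51 -0.75 0.026 1; -1.7 -4.46 -0.75 0.026 1; -1.82 -4.42 -0.75 0.026 1
```

Call:
{"name": "carry_out", "arguments": {
  "series": "4.1 -3.9 -0.3 0.044 1; 4 -4.1 -0.3 0.044 1; 3.8 -4.2 -0.3 0.044 1; 3.6 -4.4 -0.3 0.044 1; 1.8 -4.7 0 0.058 1; 1.5 -4.8 0 0.058 1; 1.2 -4.9 0 0.058 1; 1.6 -4.9 -0.5 0.044 1"
}}

```text
clock: 3.45
tcp_pos: [0.3967, -0.1977, 0.2252]
orientation: [3.141, 0.067, -0.0]
contact_force: [1.0, 0.3, 0.6]
grip_width: 0.0856
```

Call:
{"name": "carry_out", "arguments": {
  "series": "1.4 -4.9 -0.5 0.044 1; 1.1 -5 -0.5 0.044 1; 0.9 -5 -0.5 0.044 1; 0.3 -5 -1.5 0.031 1; 0.2 -5.1 -1.5 0.031 1; 0 -5.1 -1.5 0.031 1; -0.1 -5.1 -1.5 0.031 1; -1.5 -4.5 -0.8 0.026 1"
}}

```text
clock: 4.45
tcp_pos: [0.4577, 0.1997, 0.3091]
orientation: [-3.118, 0.374, -0.002]
contact_force: [0.5, -0.6, -0.2]
grip_width: 0.0853
```

Run:
```python
from h import *
info()
plan([(.44,.34,.33,-6)])
```

```text
t 4.45 p [0.4577 0.1997 0.3091] yaw -13.67 z [ 0.002  0.001 -1.   ] q [-0.06  0.13 -0.52  1.81  0.07  1.22 -2.41] F [ 0.5 -0.6 -0.2] w 0.0853
-1.68 -4.41 -0.69 0.035 1; -1.83 -4.35 -0.69 0.035 1; -1.98 -4.28 -0.69 0.035 1
```

Call:
{"name": "carry_out", "arguments": {
  "series": "-1.7 -4.4 -0.7 0.035 1; -1.8 -4.3 -0.7 0.035 1; -2 -4.3 -0.7 0.035 1; 0 0 0 0 1"
}}

```text
clock: 4.95
tcp_pos: [0.437, 0.3422, 0.3297]
orientation: [-3.095, 0.525, 0.001]
contact_force: [-0.0, 0.3, -0.2]
grip_width: 0.085
```

Run:
```python
from h import *
info()
f,c=shot("wrist","w1"); fd,cd=shot("side")
for q in ["driver","driver_grip","driver_bail","driver_chuck"]:
    a=spotter.mark_of(f,q)
    z={"driver":0,"driver_grip":.044,"driver_bail":.092,"driver_chuck":.024}[q]
    for x in a[:3]: print(q,np.round(x["uv"],1),round(x["confidence"],2),np.round(onz(c,x["uv"],z),4))
    for x in spotter.mark_of(fd,q)[:3]: print("  side",q,np.round(x["uv"],1),round(x["confidence"],2),np.round(onz(cd,x["uv"],z),4))
```

```text
t 4.95 p [0.437  0.3422 0.3297] yaw -19.24 z [-0.     0.003 -1.   ] q [-0.28  0.24 -0.6   1.65  0.14  1.29 -2.81] F [-0.   0.3 -0.2] w 0.085
driver [311.4 250.3] 0.9 [ 0.1993  0.308  -0.    ]
driver [265.6 154.9] 0.66 [0.4216 0.3339 0.    ]
  side driver [293.6 360.5] 0.78 [0.195  0.3136 0.    ]
  side driver [216.4 340.1] 0.77 [0.4243 0.3334 0.    ]
driver_grip [264.5 120.9] 0.91 [0.4833 0.3159 0.044 ]
driver_grip [295.1 287.7] 0.56 [0.155  0.3627 0.044 ]
  side driver_grip [200.  322.7] 0.77 [0.4785 0.324  0.044 ]
  side driver_grip [305.5 378.3] 0.69 [0.1421 0.3803 0.044 ]
driver_bail [321.3 279.8] 0.67 [0.1936 0.3087 0.092 ]
driver_bail [267.5 161.2] 0.59 [0.4282 0.3309 0.092 ]
  side driver_bail [297.3 339.9] 0.72 [0.1922 0.3068 0.092 ]
  side driver_bail [215.6 319.1] 0.56 [0.4245 0.3269 0.092 ]
driver_chuck [268.3 201.6] 0.71 [0.341  0.3566 0.024 ]
driver_chuck [339.2 223.9] 0.61 [0.2524 0.242  0.024 ]
driver_chuck [268.3 157.1] 0.3 [0.4207 0.3298 0.024 ]
  side driver_chuck [243.4 353.7] 0.66 [0.3276 0.3601 0.024 ]
  side driver_chuck [280.8 333. ] 0.62 [0.2547 0.256  0.024 ]
```

View pics/w1.png

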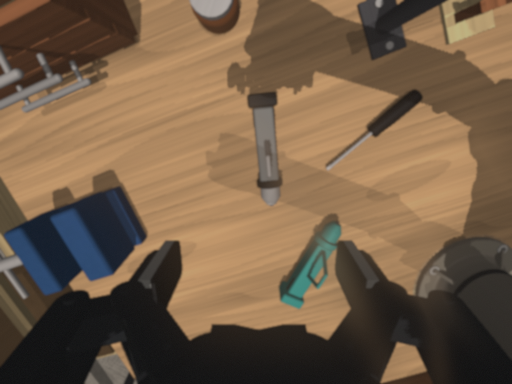

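Run:
```python
from h import *
from scipy.optimize import least_squares
f,c=shot("wrist"); fd,cd=shot("side")
def pick(f,xy):
    m=[x for x in spotter.trace(f,"driver")]
    for x in m: print(np.round(x["uv"]),x["confidence"],x["pixels"].sum())
    return min(m,key=lambda x:np.linalg.norm(np.array(x["uv"])-xy))["pixels"]
m=pick(f,(266,150)); md=pick(fd,(213,335))
# model points: boxes/cyls silhouette hull in driver frame
def box(x0,x1,w,z0,z1): return [(x,y,z) for x in(x0,x1) for y in(-w/2,w/2) for z in(z0,z1)]
def cyl(x,d,zc): return [(x,d/2*np.cos(a),zc+d/2*np.sin(a)) for a in np.linspace(0,2*np.pi,16)]
P=[np.array(box(-108,-86,48,0,48))/1e3,np.array(box(-86,40,34,6,42))/1e3,np.array(cyl(40,48,24)+cyl(52,48,24))/1e3,np.array(cyl(52,36,24)+cyl(88,10,24))/1e3]
bail=np.array([(-30,0,42),(-14,0,95.5),(14,0,95.5),(30,0,42)])/1e3
def sil(c,x,y,h):
    R=Rn.from_euler("z",h).as_matrix();T=lambda Q:Q@R.T+np.array([x,y,0])
    im=np.zeros((384*4,512*4),np.uint8)
    for Q in P: cv2.fillConvexPoly(im,cv2.convexHull((proj(c,T(Q))*4).round().astype(np.int32)),255)
    cv2.polylines(im,[(proj(c,T(bail))*4).round().astype(np.int32)],False,255,8)
    return cv2.resize(im,(512,384),interpolation=cv2.INTER_AREA)/255.
def cost(v):
    return ((sil(c,v[0],v[1],v[2])-m)**2).sum()/m.sum()*2+((sil(cd,v[0],v[1],v[2])-md)**2).sum()/md.sum()
from scipy.optimize import minimize
for w in (0,1):
    res=minimize(cost if w==0 else (lambda v:((sil(c,*v)-m)**2).sum()),[.424,.332,np.radians(164)],method="Nelder-Mead",options=dict(initial_simplex=[[.424,.332,2.86],[.43,.332,2.86],[.424,.338,2.86],[.424,.332,2.92]]))
    v=res.x;print(v[:2],np.degrees(v[2]),res.fun, "grip",v[:2]-.07*np.array([np.cos(v[2]),np.sin(v[2])]))
im=f["color"].copy();s=(sil(c,*v)>.5).astype(np.uint8)
for mm,col in((s,(0,255,0)),(m.astype(np.uint8),(0,0,255))):
    cv2.drawContours(im,cv2.findContours(mm,0,1)[0],-1,col,1)
cv2.imwrite("pics/fit1.png",cv2.resize(im[60:240,180:360],None,fx=3,fy=3))
```

```text
[310. 269.] 0.83 2265
[263. 145.] 0.75 2522
[212. 333.] 0.91 1037
[0.41977038 0.33252478] 166.3992327933228 0.30297898188353656 grip [0.48780743 0.31606392]
[0.4201277 0.3319609] 166.54373876118336 187.26208381391774 grip [0.48820604 0.31567169]
```

View pics/fit1.png

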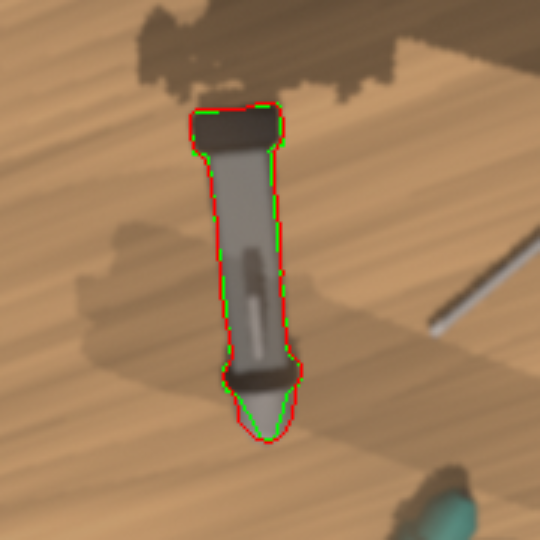

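Run:
```python
from h import *
plan([(.488,.316,.15,5.6),(.488,.316,.06,0),(.488,.316,.017,0,2)])
```

```text
1.34 0.1 4.48 -0.024 1; 1.33 0.13 4.48 -0.024 1; 1.33 0.17 4.48 -0.024 1; 1.33 0.2 4.48 -0.024 1; -0 0 4.5 -0 1; -0 0 4.5 -0 1; -0 0 2.15 -0 1; -0 0 2.15 -0 1
```

Call:
{"name": "carry_out", "arguments": {
  "series": "1.3 0.1 4.5 -0.025 1; 1.4 0.1 4.5 -0.025 1; 1.3 0.2 4.5 -0.025 1; 1.3 0.2 4.5 -0.023 1; 0 0 4.5 0 1; 0 0 4.5 0 1"
}}

```text
clock: 6.4
tcp_pos: [0.4881, 0.3161, 0.0577]
orientation: [-3.118, 0.384, -0.0]
contact_force: [0.8, -0.1, 0.6]
grip_width: 0.0855
```

Run:
```python
from h import *
info()
plan([(.488,.316,.017,0,3)])
shot("wrist","w2")
```

```text
t 6.4 p [0.4881 0.3161 0.0577] yaw -14.03 z [ 0.  0. -1.] q [-0.3   0.56 -0.5   1.88  0.36  0.8  -2.81] F [ 0.8 -0.1  0.6] w 0.0855
-0 0 1.36 -0 1; -0 0 1.36 -0 1; -0 0 1.36 -0 1
```

View pics/w2.png

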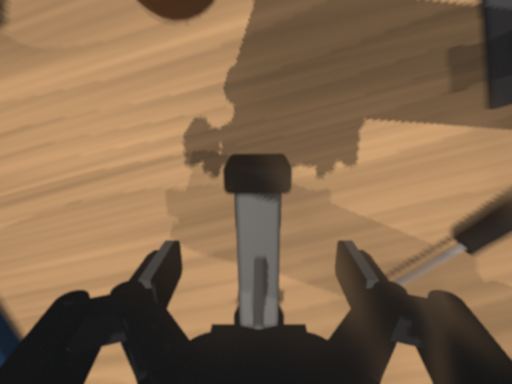

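Run:
```python
from h import *
o,p,R=state()
f,c=shot("wrist")
for uv in [(395,278),(460,245)]:
    X=onz(c,uv,.006); print(X, R.T@(X-p)*100)
```

```text
[0.37825639 0.20608403 0.006     ] [-7.69930974 12.97225441  4.72860713]
[0.39830047 0.14378809 0.006     ] [-4.24742166 18.53190943  4.74255748]
```

Call:
{"name": "carry_out", "arguments": {
  "series": "0 0 1.4 0 1; 0 0 1.4 0 1; 0 0 1.3 0 1; 0 0 0 0 1; 0 0 0 0 0; 0 0 0 0 0; 0 0 0 0 0; 0 0 0 0 0",
  "grip_force": 100
}}

```text
clock: 7.5
tcp_pos: [0.4885, 0.3166, 0.0192]
orientation: [-3.117, 0.383, -0.002]
contact_force: [-0.6, -0.4, 7.3]
grip_width: 0.0124
```

Run:
```python
from h import *
info()
shot("wrist","w3")
```

```text
t 7.5 p [0.4885 0.3166 0.0192] yaw -14.0 z [ 0.002  0.001 -1.   ] q [-0.33  0.61 -0.47  1.9   0.4   0.73 -2.84] F [-0.6 -0.4  7.3] w 0.0124
```

View pics/w3.png

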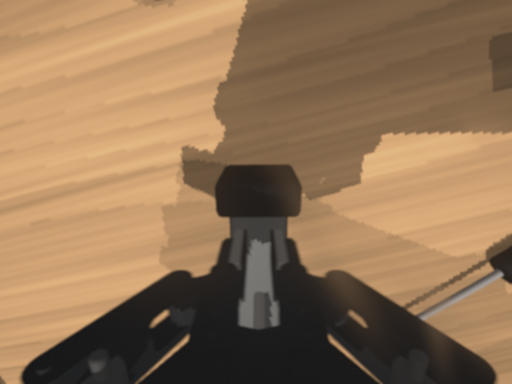

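Call:
{"name": "carry_out", "arguments": {
  "series": "0 0 0 0 0; 0 0 0 0 0"
}}

```text
clock: 7.8
tcp_pos: [0.4884, 0.3166, 0.0189]
orientation: [-3.117, 0.383, -0.002]
contact_force: [0.2, -1.5, 6.1]
grip_width: 0.0
```

Run:
```python
from h import *
info()
f,c=shot("wrist","w4");fd,cd=shot("side","d4");cv2.imwrite("pics/d4z.png",cv2.resize(fd["color"][230:384,120:340],None,fx=3.5,fy=3.5,interpolation=cv2.INTER_CUBIC))
cv2.imwrite("pics/w4z.png",cv2.resize(f["color"][150:384,130:390],None,fx=2.5,fy=2.5,interpolation=cv2.INTER_CUBIC))
```

```text
t 7.8 p [0.4884 0.3166 0.0189] yaw -14.0 z [ 0.001  0.001 -1.   ] q [-0.33  0.61 -0.47  1.9   0.4   0.73 -2.84] F [ 0.2 -1.5  6.1] w 0.0
```

View pics/w4z.png

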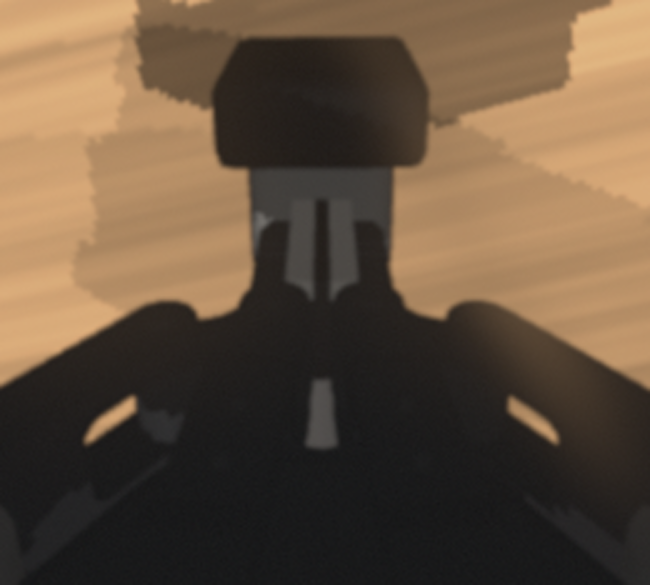

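View pics/d4z.png

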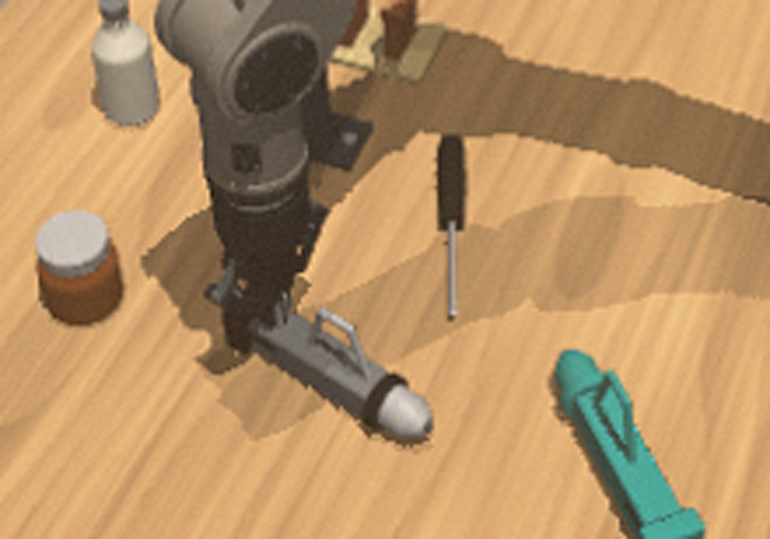

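Run:
```python
from h import *
f,c=shot("scene");cv2.imwrite("pics/s5z.png",cv2.resize(f["color"][100:240,220:380],None,fx=4,fy=4,interpolation=cv2.INTER_CUBIC))
fd,cd=shot("side");cv2.imwrite("pics/d5z.png",cv2.resize(fd["color"][280:370,160:260],None,fx=6,fy=6,interpolation=cv2.INTER_CUBIC))
o,p,R=state()
print(proj(cd,[p,p+R@[0,0,.008]]),proj(c,[p]))
```

```text
[[198.76971679 324.88667951]
 [198.97148237 326.51747125]] [[301.65985156 183.31543116]]
```

View pics/s5z.png

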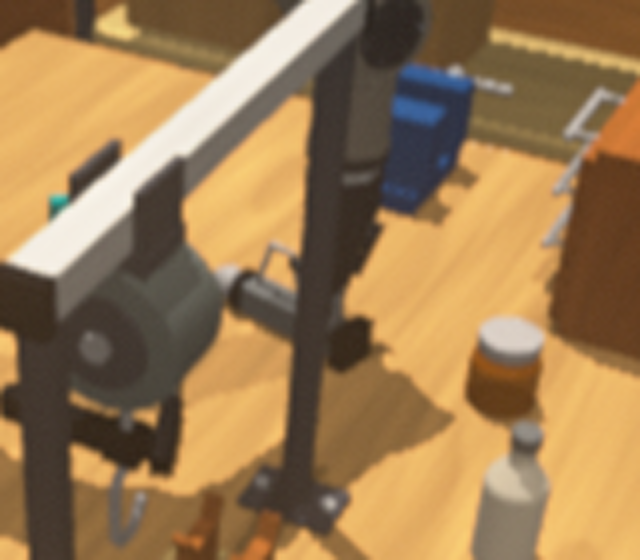

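View pics/d5z.png

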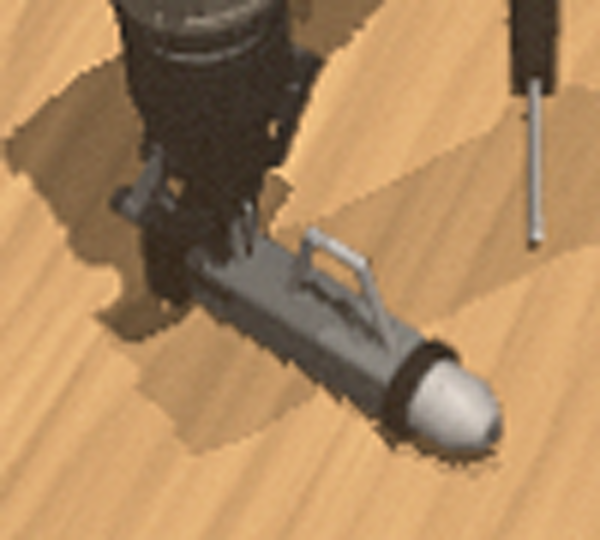

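Call:
{"name": "carry_out", "arguments": {
  "series": "0 0 -1 0 0; 0 0 -1 0 0; 0 0 -1 0 0; 0 0 -1 0 0; 0 0 -1 0 0; 0 0 0 0 0",
  "grip_force": 40
}}

```text
clock: 8.75
tcp_pos: [0.4883, 0.3166, 0.0691]
orientation: [-3.117, 0.383, -0.002]
contact_force: [0.6, 0.0, 0.2]
grip_width: 0.0
```

Run:
```python
from h import *
info()
fd,cd=shot("side");cv2.imwrite("pics/d6z.png",cv2.resize(fd["color"][260:370,150:270],None,fx=6,fy=6,interpolation=cv2.INTER_CUBIC))
f,cd=shot("wrist","w6")
```

```text
t 8.75 p [0.4883 0.3166 0.0691] yaw -14.0 z [ 0.002  0.001 -1.   ] q [-0.3   0.54 -0.51  1.87  0.35  0.81 -2.8 ] F [0.6 0.  0.2] w 0.0
```

View pics/d6z.png

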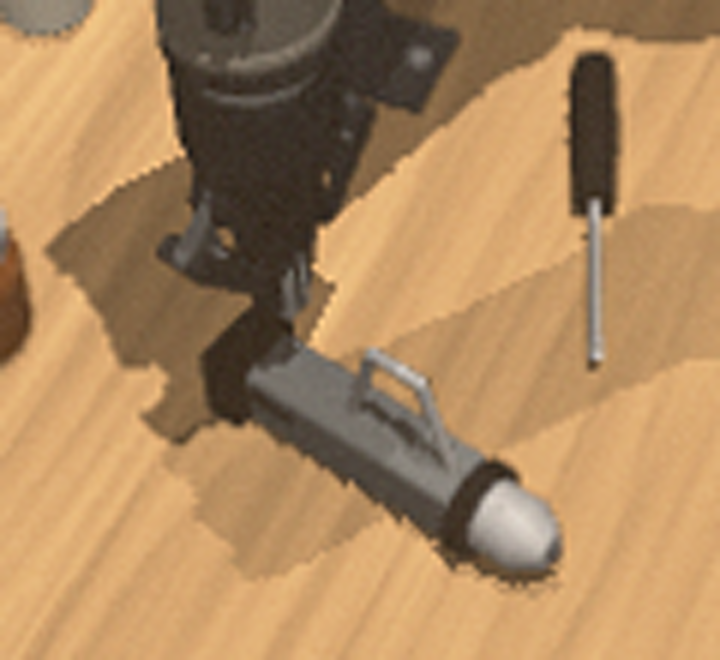

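View pics/w6.png

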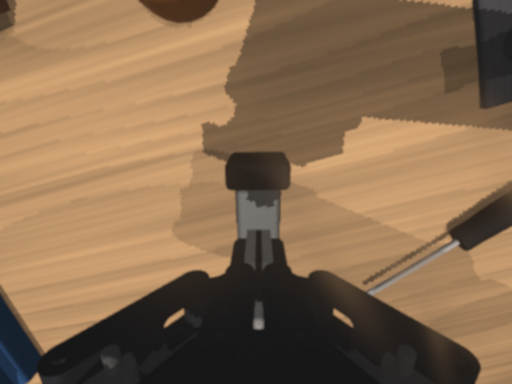

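Call:
{"name": "carry_out", "arguments": {
  "series": "0 0 0 0 1; 0 0 0 0 1; 0 0 0 0 1; 0 0 0 0 1; 0 0 1.8 0 1; 0 0 1.8 0 1; 0 0 1.6 0 1; 0 0 0 0 1",
  "grip_force": 40
}}

```text
clock: 9.85
tcp_pos: [0.4864, 0.3153, 0.014]
orientation: [3.116, -0.382, -0.004]
contact_force: [-0.6, -0.6, 0.5]
grip_width: 0.0854
```

Call:
{"name": "carry_out", "arguments": {
  "series": "0 0 0 0 0.4; 0 0 0 0 0.4; 0 0 0 0 0.4; 0 0 0 0 0.4"
}}

```text
clock: 10.35
tcp_pos: [0.4881, 0.3166, 0.0166]
orientation: [-3.117, 0.383, -0.001]
contact_force: [-0.3, 2.0, 1.1]
grip_width: 0.034
```

Run:
```python
from h import *
info()
f,cd=shot("wrist","w7")
```

```text
t 10.35 p [0.4881 0.3166 0.0166] yaw -14.0 z [ 0.001  0.001 -1.   ] q [-0.33  0.62 -0.47  1.9   0.4   0.72 -2.84] F [-0.3  2.   1.1] w 0.034
```

View pics/w7.png

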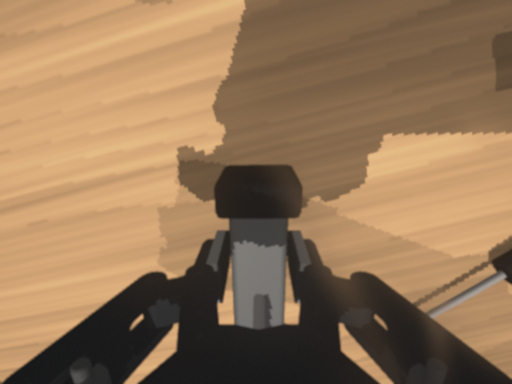

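Call:
{"name": "carry_out", "arguments": {
  "series": "0 0 0 0 0.3; 0 0 0 0 0.3; 0 0 0 0 0.3"
}}

```text
clock: 10.78
tcp_pos: [0.488, 0.3167, 0.0168]
orientation: [-3.118, 0.382, -0.001]
contact_force: [-1.0, -0.4, 5.1]
grip_width: 0.0313
```

Call:
{"name": "carry_out", "arguments": {
  "series": "0 0 0 0 0.3; 0 0 0 0 0.3"
}}

```text
clock: 11.02
tcp_pos: [0.4881, 0.3167, 0.0168]
orientation: [-3.118, 0.382, -0.001]
contact_force: [0.4, -0.5, 5.3]
grip_width: 0.0313
```

Call:
{"name": "carry_out", "arguments": {
  "series": "0 0 0 0 0.3; 0 0 0 0 0.3"
}}

```text
clock: 11.28
tcp_pos: [0.4881, 0.3167, 0.0168]
orientation: [-3.117, 0.382, -0.001]
contact_force: [-1.1, 0.3, 5.5]
grip_width: 0.031
```

Call:
{"name": "carry_out", "arguments": {
  "series": "0 0 -1 0 0.3; 0 0 -1.5 0 0.3; 0 0 -1.5 0 0.3; 0 0 -1 0 0.3; 0 0 0 0 0.3"
}}

```text
clock: 11.9
tcp_pos: [0.4887, 0.3168, 0.0676]
orientation: [-3.116, 0.383, -0.004]
contact_force: [-0.6, -0.6, -0.6]
grip_width: 0.0261
```

Run:
```python
from h import *
info()
fd,cd=shot("side");cv2.imwrite("pics/d8z.png",cv2.resize(fd["color"][260:370,150:270],None,fx=6,fy=6,interpolation=cv2.INTER_CUBIC))
f,cd=shot("wrist","w8")
```

```text
t 11.9 p [0.4887 0.3168 0.0676] yaw -14.01 z [ 0.002  0.002 -1.   ] q [-0.3   0.54 -0.5   1.87  0.35  0.81 -2.8 ] F [-0.6 -0.6 -0.6] w 0.0261
```

View pics/d8z.png

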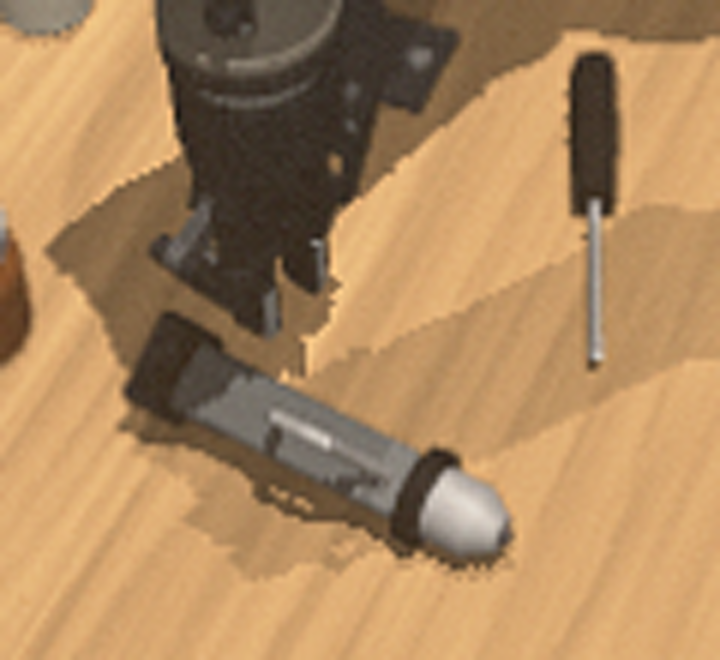

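View pics/w8.png

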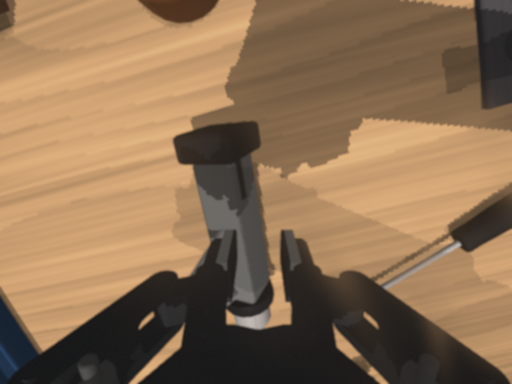

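Run:
```python
from h import *
info()
o,p,R=state()
fd,cd=shot("side","d9");cv2.imwrite("pics/d9z.png",cv2.resize(fd["color"][260:370,150:270],None,fx=6,fy=6,interpolation=cv2.INTER_CUBIC))
f,cw=shot("wrist","w9")
for dz in (-.03,-.011,0,.008):
    for dy in (-.013,.013):
        for dx in (-.011,.011):
            q=p+R@[dx,dy,dz]; u=proj(cd,q)[0]; print(dz,dy,dx,np.round(u,1),"zoom",np.round((u-[150,260])*6),"wrist",np.round(proj(cw,q)[0]))
```

```text
t 12.0 p [0.4881 0.3163 0.0664] yaw -14.01 z [ 0.001  0.    -1.   ] q [-0.3   0.55 -0.5   1.87  0.35  0.81 -2.8 ] F [ 0.5 -1.   0.1] w 0.0257
-0.03 -0.013 -0.011 [196.8 313.2] zoom [281. 319.] wrist [235. 265.]
-0.03 -0.013 0.011 [190.9 309.5] zoom [245. 297.] wrist [234. 231.]
-0.03 0.013 -0.011 [202.8 307.3] zoom [317. 284.] wrist [280. 265.]
-0.03 0.013 0.011 [196.9 303.6] zoom [281. 262.] wrist [281. 231.]
-0.011 -0.013 -0.011 [197.3 317.4] zoom [284. 344.] wrist [238. 249.]
-0.011 -0.013 0.011 [191.5 313.6] zoom [249. 322.] wrist [237. 218.]
-0.011 0.013 -0.011 [203.2 311.4] zoom [319. 309.] wrist [278. 249.]
-0.011 0.013 0.011 [197.4 307.8] zoom [285. 287.] wrist [278. 218.]
0 -0.013 -0.011 [197.6 319.7] zoom [286. 358.] wrist [239. 241.]
0 -0.013 0.011 [191.8 316. ] zoom [251. 336.] wrist [238. 211.]
0 0.013 -0.011 [203.5 313.8] zoom [321. 323.] wrist [277. 241.]
0 0.013 0.011 [197.7 310.2] zoom [286. 301.] wrist [277. 211.]
0.008 -0.013 -0.011 [197.8 321.4] zoom [287. 369.] wrist [240. 235.]
0.008 -0.013 0.011 [192.  317.7] zoom [252. 346.] wrist [239. 207.]
0.008 0.013 -0.011 [203.7 315.5] zoom [322. 333.] wrist [276. 235.]
0.008 0.013 0.011 [197.9 311.9] zoom [287. 311.] wrist [276. 207.]
```

View pics/d9z.png

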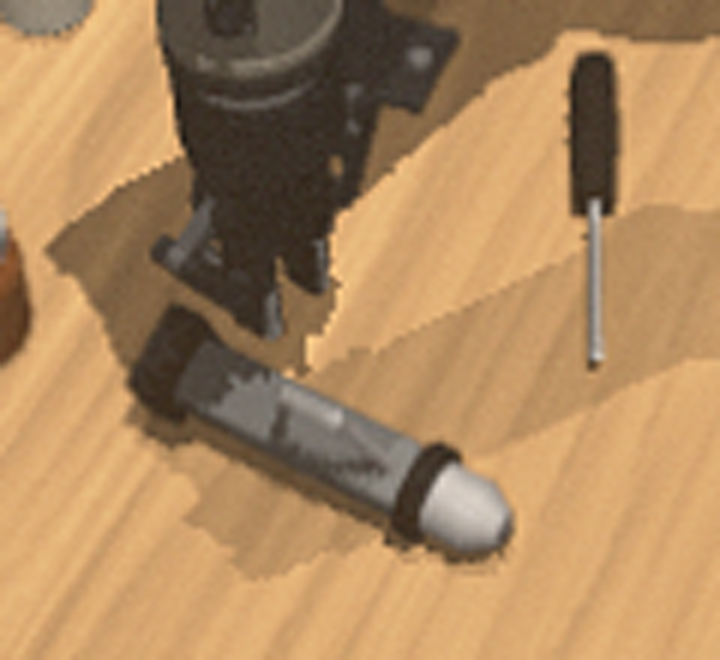

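View pics/w9.png

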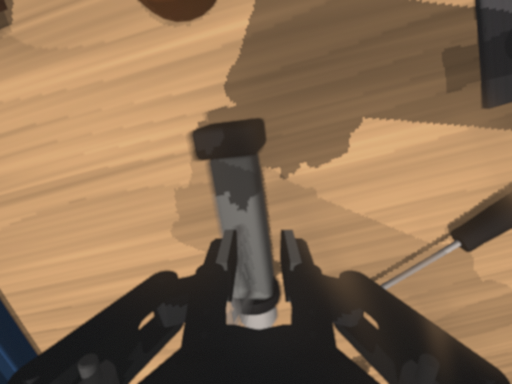

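Call:
{"name": "carry_out", "arguments": {
  "series": "0 0 -4 0 1; 0 0 -5 0 1; 0 0 -5 0 1; 0 0 -5 0 1; 0 0 -3 0 1; 0 0 0 0 1"
}}

```text
clock: 12.85
tcp_pos: [0.4887, 0.3173, 0.2885]
orientation: [-3.115, 0.382, -0.006]
contact_force: [1.4, -0.2, -0.2]
grip_width: 0.0853
```

Run:
```python
from h import *
info()
fd,cd=shot("side","d10");cv2.imwrite("pics/d10z.png",cv2.resize(fd["color"][260:370,150:270],None,fx=6,fy=6,interpolation=cv2.INTER_CUBIC))
f,cw=shot("wrist","w10")
```

```text
t 12.85 p [0.4887 0.3173 0.2885] yaw -13.99 z [ 0.004  0.003 -1.   ] q [-0.22  0.31 -0.58  1.66  0.18  1.22 -2.66] F [ 1.4 -0.2 -0.2] w 0.0853
```

View pics/d10z.png

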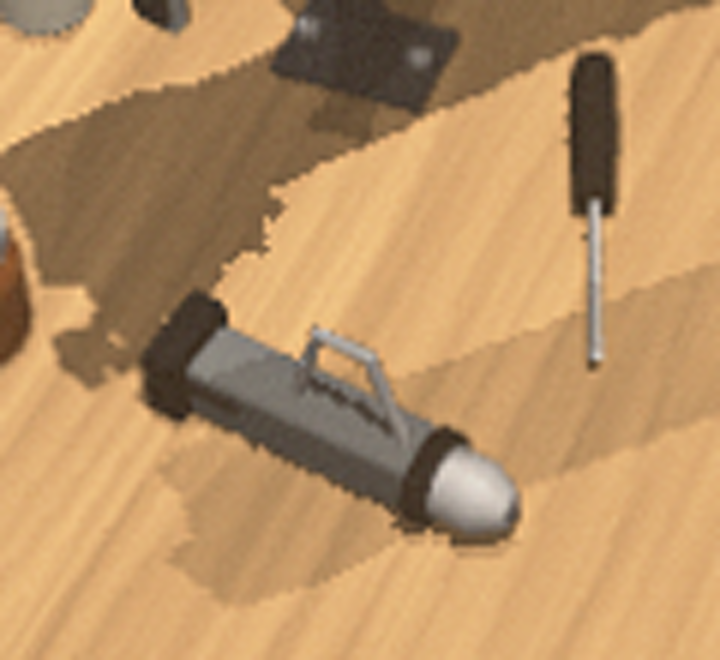

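View pics/w10.png

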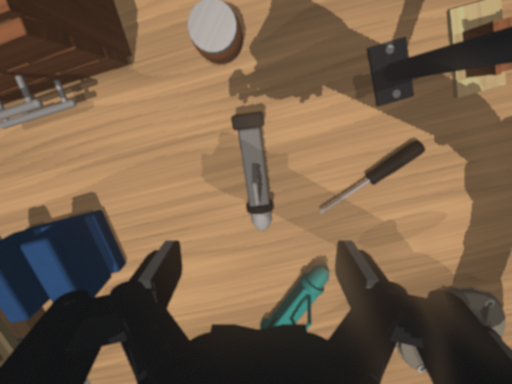

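The fingertips had closed on top of the body. Both cameras show them about 30 mm short of the nominal tip position. The driver rocked back upright. I'll refit its pose and check the tip position.

```bash
cat > fit.py <<'E'
from h import *
from scipy.optimize import minimize
def box(x0,x1,w,z0,z1): return [(x,y,z) for x in(x0,x1) for y in(-w/2,w/2) for z in(z0,z1)]
def cyl(x,d,zc): return [(x,d/2*np.cos(a),zc+d/2*np.sin(a)) for a in np.linspace(0,2*np.pi,16)]
P=[np.array(box(-108,-86,48,0,48))/1e3,np.array(box(-86,40,34,6,42))/1e3,np.array(cyl(40,48,24)+cyl(52,48,24))/1e3,np.array(cyl(52,42,24)+cyl(75,32,24)+cyl(88,12,24))/1e3]
bail=np.array([(-30,0,42),(-14,0,95.5),(14,0,95.5),(30,0,42)])/1e3
def sil(c,T):
    im=np.zeros((384*4,512*4),np.uint8)
    for Q in P: cv2.fillConvexPoly(im,cv2.convexHull((proj(c,T(Q))*4).round().astype(np.int32)),255)
    cv2.polylines(im,[(proj(c,T(bail))*4).round().astype(np.int32)],False,255,12)
    return cv2.resize(im,(512,384),interpolation=cv2.INTER_AREA)/255.
def T6(v):
    R=Rn.from_euler("ZYX",[v[2],v[4] if len(v)>4 else 0,v[5] if len(v)>5 else 0]).as_matrix();z=v[3] if len(v)>3 else 0
    return lambda Q:Q@R.T+np.array([v[0],v[1],z])
def fit(views,v0,steps):
    """views: list of (cam,mask,weight)"""
    def cost(v):
        T=T6(v);return sum(w*((sil(c,T)-m)**2).sum()/m.sum() for c,m,w in views)
    S=[np.array(v0,float)]
    for i,s in enumerate(steps):
        q=np.array(v0,float);q[i]+=s;S.append(q)
    res=minimize(cost,v0,method="Nelder-Mead",options=dict(initial_simplex=S,maxfev=900,xatol=1e-4,fatol=1e-5))
    return res.x,res.fun
def mask(f,xy):
    m=spotter.trace(f,"driver")
    k=min(m,key=lambda x:np.linalg.norm(np.array(x["uv"])-xy));return k["pixels"]
E
python3 - <<'E'
from fit import *
info();o,p,R=state()
f,c=shot("wrist","w11");fd,cd=shot("side")
m=mask(f,(252,165));md=mask(fd,(205,330))
v,e=fit([(c,m,2),(cd,md,1)],[.42,.335,2.9],[.006,.006,.06]);print(v[:2],np.degrees(v[2]),e)
v,e=fit([(c,m,2),(cd,md,1)],[*v,0,0,0],[.004,.004,.04,.004,.05,.05]);print(v[:2],np.degrees(v[2]),v[3],np.degrees(v[4:]),e)
for dz in (-.05,-.04,-.03,-.02,-.01,0,.008):
    print(dz,[np.round(proj(c,p+R@[dx,s*.0425,dz])[0]) for dx in(-.011,.011) for s in(-1,1)])
E
```

```text
t 12.95 p [0.4874 0.3159 0.2853] yaw -13.99 z [-0.001 -0.001 -1.   ] q [-0.22  0.31 -0.58  1.66  0.18  1.22 -2.66] F [ 0.7 -0.  -0.9] w 0.0855
[0.44852504 0.32952089] 173.043397513357 0.32580927208714827
[0.44675878 0.32877105] 173.36794085450862 -0.0059298394217787605 [-3.03214192  2.39737108] 0.2838470606528929
-0.05 [array([176., 287.]), array([340., 287.]), array([171., 250.]), array([344., 250.])]
-0.04 [array([181., 275.]), array([335., 275.]), array([177., 240.]), array([339., 240.])]
-0.03 [array([186., 265.]), array([330., 265.]), array([182., 231.]), array([334., 231.])]
-0.02 [array([190., 256.]), array([326., 256.]), array([187., 224.]), array([329., 224.])]
-0.01 [array([193., 248.]), array([323., 248.]), array([191., 217.]), array([325., 217.])]
0 [array([197., 241.]), array([319., 241.]), array([194., 211.]), array([322., 211.])]
0.008 [array([199., 235.]), array([317., 235.]), array([197., 207.]), array([319., 207.])]
```

View pics/w11.png

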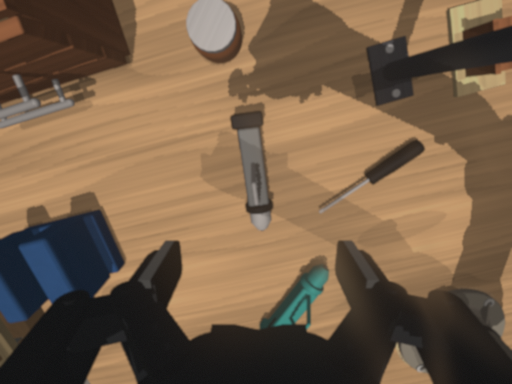

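Run:
```python
from h import *
plan([(.517,.3207,.15,7.2),(.517,.3207,.05,0)])
```

```text
0.93 -0.41 4.48 -0.042 1; 0.95 -0.37 4.48 -0.042 1; 0.96 -0.33 4.48 -0.042 1; 0.01 -0.01 5 -0 1; 0.01 -0.01 5 -0 1
```

Call:
{"name": "carry_out", "arguments": {
  "series": "0.9 -0.4 4.5 -0.042 1; 1 -0.4 4.5 -0.042 1; 1 -0.3 4.5 -0.042 1; 0 0 5 0 1; 0 0 3.5 0 1; 0 0 0 0 1; 0 0 0 0 1"
}}

```text
clock: 14.02
tcp_pos: [0.5188, 0.3219, 0.0672]
orientation: [-3.135, 0.185, -0.001]
contact_force: [-0.3, 0.7, 1.1]
grip_width: 0.0852
```

Run:
```python
from h import *
info()
shot("wrist","w12")
fd,cd=shot("side","d12");cv2.imwrite("pics/d12z.png",cv2.resize(fd["color"][260:370,150:270],None,fx=6,fy=6,interpolation=cv2.INTER_CUBIC))
plan([(.517,.3207,-.012,0,3)])
```

```text
t 14.03 p [0.5188 0.3219 0.0672] yaw -6.76 z [ 0.001  0.001 -1.   ] q [-0.27  0.59 -0.52  1.8   0.38  0.85 -2.66] F [-0.3  0.7  1.1] w 0.0852
-0.08 0.06 2.67 -0 1; -0.08 0.06 2.67 -0 1; -0.08 0.06 2.67 -0 1
```

View pics/w12.png

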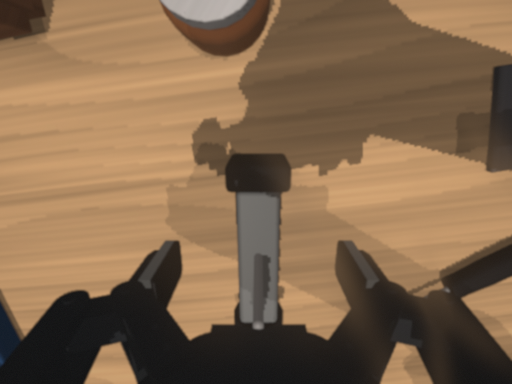

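View pics/d12z.png

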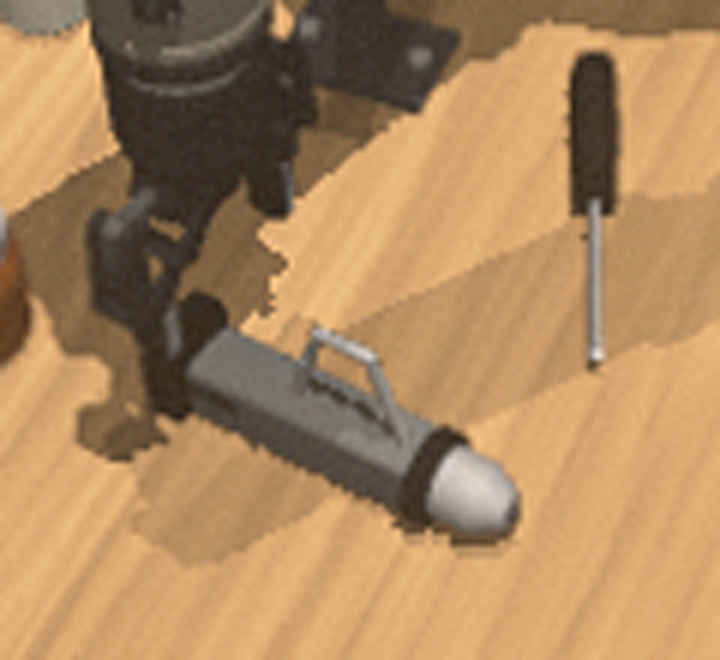

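Call:
{"name": "carry_out", "arguments": {
  "series": "0 0 2.6 0 1; 0 0 2.6 0 1; 0 0 1.3 0 1; 0 0 1.2 0 1; 0 0 0 0 1",
  "grip_force": 60
}}

```text
clock: 14.75
tcp_pos: [0.5183, 0.3211, -0.011]
orientation: [3.136, -0.186, -0.0]
contact_force: [0.3, 0.4, 0.2]
grip_width: 0.0856
```

Run:
```python
from h import *
info()
fd,cd=shot("side","d13");cv2.imwrite("pics/d13z.png",cv2.resize(fd["color"][260:370,150:270],None,fx=6,fy=6,interpolation=cv2.INTER_CUBIC))
```

```text
t 14.75 p [ 0.5183  0.3211 -0.011 ] yaw -6.78 z [-0. -0. -1.] q [-0.31  0.69 -0.46  1.83  0.45  0.72 -2.72] F [0.3 0.4 0.2] w 0.0856
```

View pics/d13z.png

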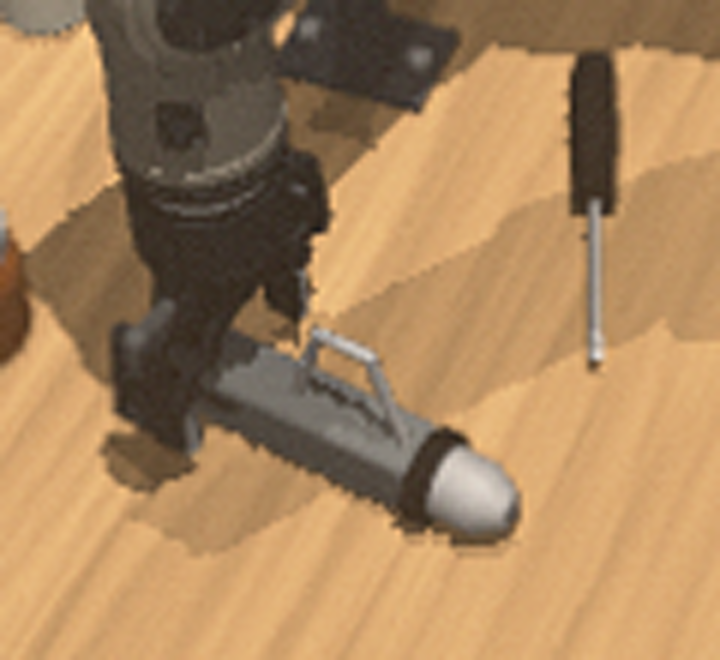

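Call:
{"name": "carry_out", "arguments": {
  "series": "0 0 0 0 0.3; 0 0 0 0 0.3; 0 0 0 0 0.2; 0 0 0 0 0.2; 0 0 0 0 0.2",
  "grip_force": 60
}}

```text
clock: 15.42
tcp_pos: [0.5188, 0.3215, -0.0103]
orientation: [-3.136, 0.186, -0.001]
contact_force: [-0.7, -1.1, 5.6]
grip_width: 0.0332
```

Call:
{"name": "carry_out", "arguments": {
  "series": "0 0 0 0 0.2; 0 0 0 0 0.2"
}}

```text
clock: 15.68
tcp_pos: [0.5187, 0.3215, -0.0103]
orientation: [-3.136, 0.186, -0.001]
contact_force: [-0.7, 0.3, 5.7]
grip_width: 0.033
```

Call:
{"name": "carry_out", "arguments": {
  "series": "0 0 0 0 0; 0 0 0 0 0; 0 0 -1 0 0; 0 0 -2 0 0; 0 0 -2 0 0; 0 0 0 0 0",
  "grip_force": 90
}}

```text
clock: 16.42
tcp_pos: [0.5198, 0.3223, 0.0417]
orientation: [-3.133, 0.186, -0.006]
contact_force: [-0.2, 0.2, -3.1]
grip_width: 0.0328
```

Run:
```python
from h import *
info()
fd,cd=shot("side","d14");cv2.imwrite("pics/d14z.png",cv2.resize(fd["color"][260:370,150:270],None,fx=6,fy=6,interpolation=cv2.INTER_CUBIC))
```

```text
t 16.43 p [0.5198 0.3223 0.0417] yaw -6.79 z [ 0.004  0.003 -1.   ] q [-0.28  0.62 -0.5   1.82  0.4   0.8  -2.68] F [-0.2  0.2 -3.1] w 0.0328
```

View pics/d14z.png

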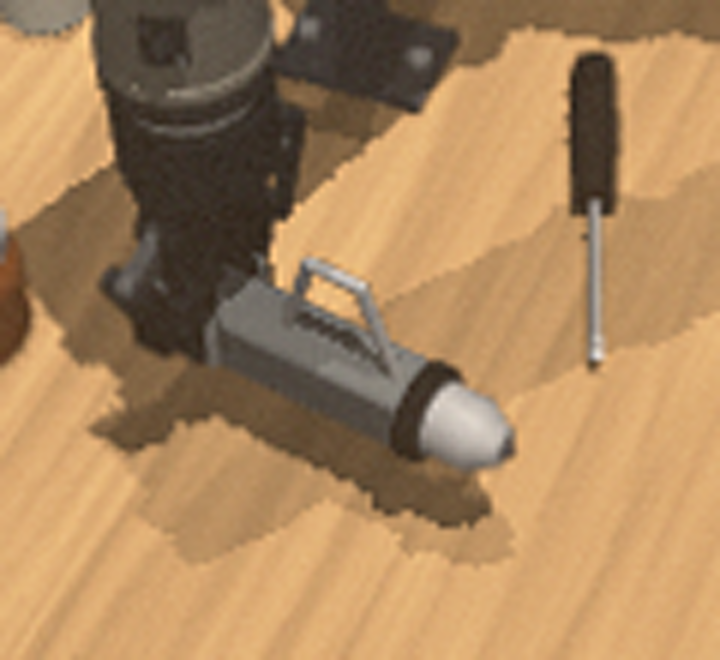

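Run:
```python
from h import *
plan([(.52,.322,.13,0),(.45,.2,.13,30),(.44,.08,.13,50),(.44,-.047,.13,106.8)],g=0,mx=4.5,my=.175)
```

```text
0.05 -0.03 -4.48 -0 0; 0.05 -0.03 -4.48 -0 0; -1.38 3.24 -0.01 -0.131 0; -1.79 3.03 -0.01 -0.131 0; -2.17 2.77 -0.01 -0.131 0; -2.51 2.46 -0.01 -0.131 0; -1.13 2.13 -0 -0.175 0; -1.48 1.9 -0 -0.175 0
-1.79 1.61 -0 -0.175 0; -2.04 1.28 -0 -0.175 0; -2.23 0.9 -0 -0.175 0; -1.11 0.33 -0 -0.169 0; -1.15 0.14 -0 -0.169 0; -1.15 -0.05 -0 -0.169 0; -1.13 -0.25 -0 -0.169 0; -1.07 -0.43 -0 -0.169 0
-0.98 -0.61 -0 -0.169 0; -0.87 -0.76 -0 -0.169 0; -0.72 -0.9 -0 -0.169 0; -0.56 -1.01 -0 -0.169 0; -0.38 -1.09 -0 -0.169 0; -0.19 -1.14 -0 -0.169 0
```

Call:
{"name": "carry_out", "arguments": {
  "series": "0 0 -4.5 0 0; 0 0 -4.5 0 0; -1.4 3.2 0 -0.13 0; -1.8 3 0 -0.13 0; -2.2 2.8 0 -0.13 0; -2.5 2.5 0 -0.13 0; -1.1 2.1 0 -0.175 0; -1.5 1.9 0 -0.175 0"
}}

```text
clock: 17.48
tcp_pos: [0.443, 0.1504, 0.1287]
orientation: [2.919, 1.162, -0.001]
contact_force: [0.3, -0.6, -3.8]
grip_width: 0.0329
```

Call:
{"name": "carry_out", "arguments": {
  "series": "-1.8 1.6 0 -0.175 0; -2 1.3 0 -0.175 0; -2.2 0.9 0 -0.175 0; -1.1 0.3 0 -0.17 0; -1.2 0.1 0 -0.17 0; -1.2 -0.1 0 -0.17 0; -1.1 -0.3 0 -0.17 0; -1.1 -0.4 0 -0.17 0"
}}

```text
clock: 18.48
tcp_pos: [0.4357, 0.0209, 0.1286]
orientation: [-1.519, -2.749, 0.001]
contact_force: [-0.3, -0.5, -3.8]
grip_width: 0.0327
```

Run:
```python
from h import *
info()
shot("side","d15")
plan([(.44,-.047,.13,59.5)],g=0,mx=4.5,my=.175)
```

```text
t 18.48 p [0.4357 0.0209 0.1286] yaw 122.16 z [-0.001 -0.    -1.   ] q [ 0.74  0.38 -1.08  2.13  0.44  0.88 -0.04] F [-0.3 -0.5 -3.8] w 0.0327
-0.97 -0.53 -0.03 -0.173 0; -0.86 -0.69 -0.03 -0.173 0; -0.73 -0.83 -0.03 -0.173 0; -0.58 -0.94 -0.03 -0.173 0; -0.41 -1.03 -0.03 -0.173 0; -0.22 -1.08 -0.03 -0.173 0
```

View pics/d15.png

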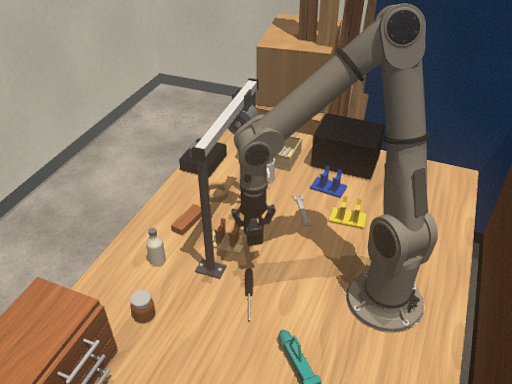

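Run:
```python
from h import *
o,p,R=state()
fd,cd=shot("side")
for z in (.3,.35,.4,.45,.5,.55): print(z,proj(cd,[p[0],p[1],z])[0],proj(cd,[p[0],p[1]-.06,z])[0])
```

```text
0.3 [253.21811292 195.58828381] [260.63359312 184.07322956]
0.35 [253.19835448 182.07746265] [260.77533645 170.71110864]
0.4 [253.17704106 167.94889369] [260.92154288 156.76184644]
0.45 [253.15402554 153.16670266] [261.07230613 142.19310295]
0.5 [253.1291439  137.69310656] [261.22770018 126.97100092]
0.55 [253.10221296 121.4884798 ] [261.38777233 111.06021911]
```

Call:
{"name": "carry_out", "arguments": {
  "series": "-1 -0.5 0 -0.173 0; -0.9 -0.7 0 -0.173 0; -0.7 -0.8 0 -0.173 0; -0.6 -0.9 0 -0.173 0; -0.4 -1 0 -0.173 0; -0.2 -1.1 0 -0.173 0; 0 0 0 0 0"
}}

```text
clock: 19.45
tcp_pos: [0.4403, -0.0445, 0.1285]
orientation: [0.027, -3.14, -0.001]
contact_force: [-0.8, 0.3, -3.6]
grip_width: 0.0325
```

Run:
```python
from h import *
info()
shot("side","d16");shot("wrist","w16");shot("scene","s16")
```

```text
t 19.45 p [ 0.4403 -0.0445  0.1285] yaw -179.01 z [-0.002  0.001 -1.   ] q [ 1.03  0.53 -1.31  2.11  0.62  0.99  0.96] F [-0.8  0.3 -3.6] w 0.0325
```

View pics/d16.png

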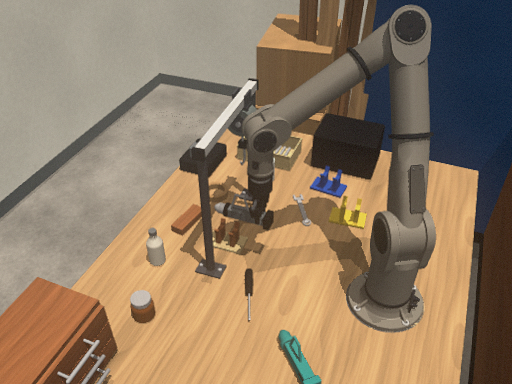

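View pics/w16.png

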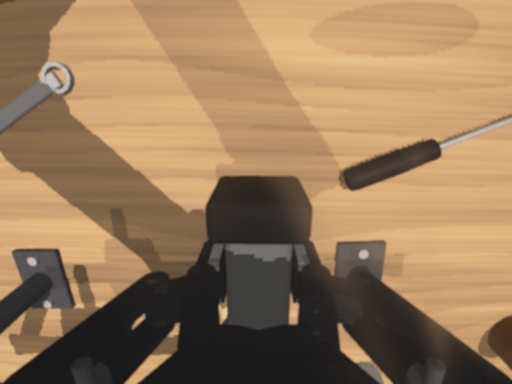

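View pics/s16.png

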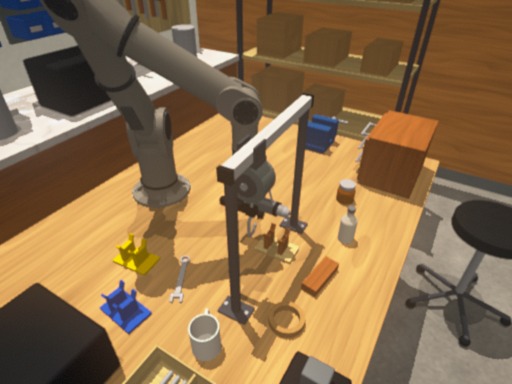

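Run:
```python
import cv2
a=cv2.imread("pics/scene0.png");b=cv2.imread("pics/side0.png")
cv2.imwrite("pics/rs.png",cv2.resize(a[215:270,245:305],None,fx=10,fy=10,interpolation=cv2.INTER_CUBIC))
cv2.imwrite("pics/rd.png",cv2.resize(b[208:262,205:260],None,fx=10,fy=10,interpolation=cv2.INTER_CUBIC))
```

```text
(no output)
```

View pics/rs.png

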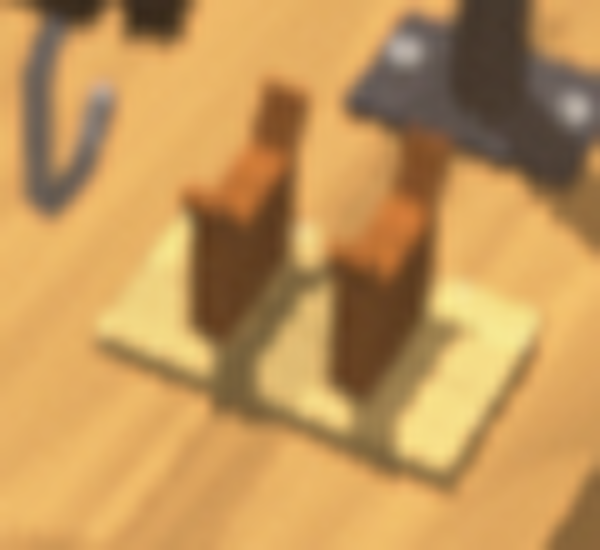

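View pics/rd.png

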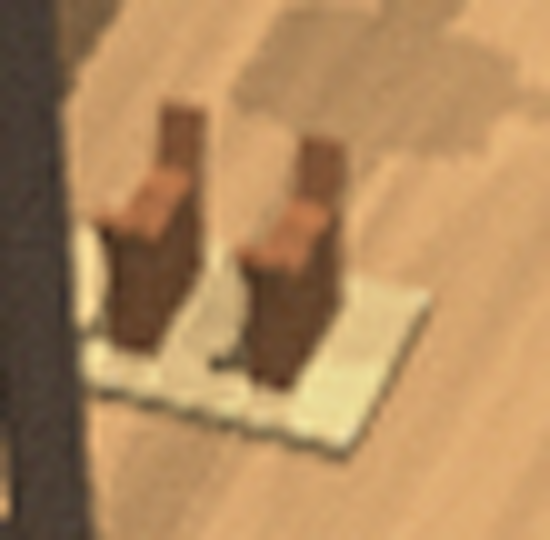

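Run:
```python
from h import *
fs,cs=shot("scene");fd,cd=shot("side")
for z in (.005,.01):
    A=[onz(cs,u,z) for u in [(255,248.3),(289.5,262.8),(299,247.3)]]
    B=[onz(cd,u,z) for u in [(248,237.5),(239.6,252.6),(214,246.3)]]
    print(z,"scene",np.round(A,4)[:,:2].tolist(),"side",np.round(B,4)[:,:2].tolist())
    print("  headings", np.degrees(np.arctan2(*(A[1]-A[0])[1::-1])), np.degrees(np.arctan2(*(A[2]-A[1])[1::-1])),np.degrees(np.arctan2(*(B[2]-B[1])[1::-1])),np.degrees(np.arctan2(*(B[0]-B[1])[1::-1])), [np.linalg.norm(A[1]-A[0]),np.linalg.norm(A[2]-A[1]),np.linalg.norm(B[1]-B[0])])
# saddle floors: points z=.06 (floor edges) scene & side
X,e=tri([cs,cd],[(255,248.3),(248-8.4*2,0)]) if 0 else (0,0)
S={"near saddle low cheek tip? ":((245+20.0,215+20.0),(205+25.,208+25.))}
# floor left-front corners: saddle floors centre estimated
for n,us,ud in [("near",(245+24.5,215+17.5),(205+29.0,208+23.0)),("far",(245+38.5,215+22.5),(205+14.5,208+19.5))]:
    print(n,np.round(onz(cs,us,.06),4),np.round(onz(cd,ud,.06),4),tri([cs,cd],[us,ud]))
```

```text
0.005 scene [[0.5079, -0.0935], [0.636, -0.0911], [0.6324, -0.0122]] side [[0.5019, -0.0941], [0.5, -0.0144], [0.5945, -0.009]]
  headings 1.0975463549966331 92.58880309935063 3.241529908876705 -88.64266837609786 [np.float64(0.1281038436359183), np.float64(0.07899798986601023), np.float64(0.07977294908383874)]
0.01 scene [[0.5104, -0.0978], [0.6378, -0.0953], [0.6342, -0.0169]] side [[0.4999, -0.0893], [0.498, -0.0099], [0.5921, -0.0046]]
  headings 1.0975463549966122 92.58880309935063 3.2415299088767116 -88.6426683760978 [np.float64(0.12735645621683142), np.float64(0.0785370973425445), np.float64(0.07944100744112316)]
near [ 0.5391 -0.0527  0.06  ] [ 0.5363 -0.0529  0.06  ] (array([ 0.53769594, -0.05279646,  0.05952054]), [np.float64(0.4), np.float64(0.4)])
far [ 0.5896 -0.0497  0.06  ] [ 0.5899 -0.0504  0.06  ] (array([ 0.5897763 , -0.05001771,  0.06034117]), [np.float64(0.0), np.float64(0.0)])
```

Run:
```python
from fit import *
info();o,p,R=state()
fs,cs=shot("scene");fd,cd=shot("side")
x0=[p[0]+.0716,p[1],.0175,p[2]+.0103,0,0]
for n,f,c in(("s",fs,cs),("d",fd,cd)):
    im=cv2.resize(f["color"],None,fx=4,fy=4,interpolation=cv2.INTER_CUBIC)
    s=(sil(c,T6(x0))>.5).astype(np.uint8);s=cv2.resize(s,None,fx=4,fy=4)
    cv2.drawContours(im,cv2.findContours(s,0,1)[0],-1,(0,255,0),1)
    u=proj(c,[x0[0],x0[1],x0[3]])[0]*4;u=u.astype(int)
    cv2.imwrite(f"pics/f17{n}.png",im[max(0,u[1]-250):u[1]+200,u[0]-300:u[0]+300])
    for m in spotter.trace(f,"driver"): print(n,np.round(m["uv"]),m["confidence"],m["pixels"].sum())
```

```text
t 19.7 p [ 0.4408 -0.0437  0.1292] yaw -178.77 z [ 0. -0. -1.] q [ 1.02  0.53 -1.31  2.11  0.62  0.99  0.96] F [-0.1  0.6 -3.5] w 0.0323
s [274. 208.] 0.92 524
d [240. 214.] 0.78 628
d [295. 356.] 0.73 901
```

View pics/f17s.png

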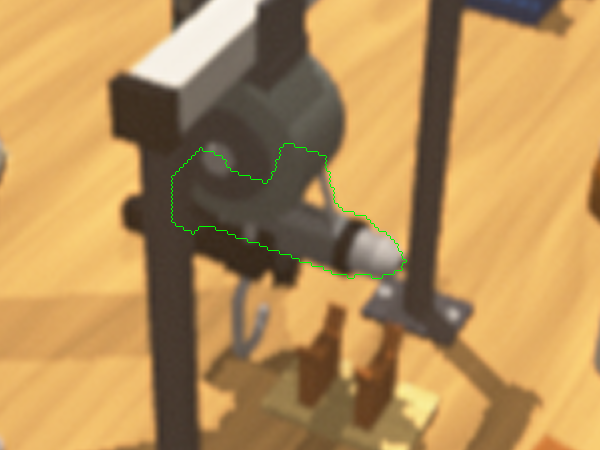

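View pics/f17d.png

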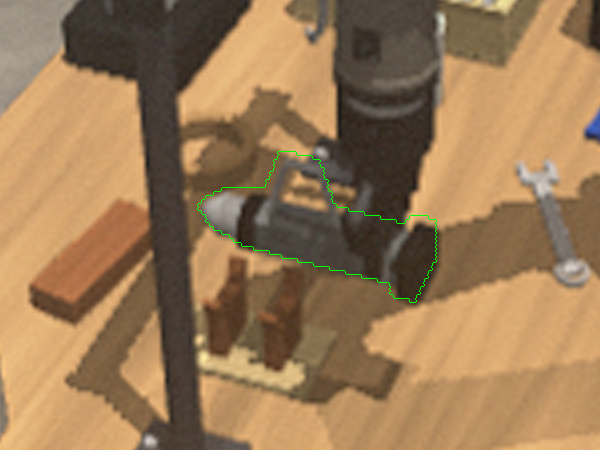

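Run:
```python
from h import *
plan([(.4408,-.0537,.084,1.0,3),(.4965,-.0537,.082,0,4)],g=0)
```

```text
0.01 -0.32 1.51 -0.006 0; 0.01 -0.32 1.51 -0.006 0; 0.01 -0.32 1.51 -0.006 0; -1.39 -0.06 0.05 -0 0; -1.39 -0.06 0.05 -0 0; -1.39 -0.06 0.05 -0 0; -1.39 -0.06 0.05 -0 0
```

Call:
{"name": "carry_out", "arguments": {
  "series": "0 -0.3 1.5 -0.006 0; 0 -0.3 1.5 -0.006 0; 0 -0.3 1.5 -0.006 0; -1.4 -0.1 0 0 0; -1.4 -0.1 0 0 0; -1.4 0 0 0 0; -1.4 0 0 0 0; 0 0 0 0 0"
}}

```text
clock: 20.9
tcp_pos: [0.4976, -0.0526, 0.084]
orientation: [0.065, -3.141, -0.001]
contact_force: [0.1, 0.3, -3.3]
grip_width: 0.033
```

```bash
cat > ov.py <<'E'
from fit import *
def overlay(tag,x0,rest=(.568,-.051,np.radians(2.2))):
    for n in("scene","side"):
        f,c=shot(n)
        im=cv2.resize(f["color"],None,fx=5,fy=5,interpolation=cv2.INTER_CUBIC)
        s=(sil(c,T6(x0))>.5).astype(np.uint8);s=cv2.resize(s,None,fx=5,fy=5)
        cv2.drawContours(im,cv2.findContours(s,0,1)[0],-1,(0,255,0),1)
        u=(proj(c,[x0[0],x0[1],x0[3]])[0]*5).astype(int)
        cv2.imwrite(f"pics/{tag}_{n}.png",im[max(0,u[1]-300):u[1]+250,u[0]-350:u[0]+350])
def held():
    o,p,R=state();h=np.arctan2(R[1,0],R[0,0])+np.pi
    return [p[0]+.0716*np.cos(h),p[1]+.0716*np.sin(h),h,p[2]+.0103,0,0]
E
python3 - <<'E'
from ov import *
info();x=held();x[2]=(x[2]+np.pi)%(2*np.pi)-np.pi;print(np.round(x,4),np.degrees(x[2]));overlay("f18",x)
E
```

```text
t 20.9 p [ 0.4976 -0.0526  0.084 ] yaw -177.62 z [-0.  0. -1.] q [ 0.88  0.66 -1.17  2.02  0.75  0.98  0.93] F [ 0.1  0.3 -3.3] w 0.033
[ 0.5691 -0.0497  0.0416  0.0943  0.      0.    ] 2.3814161718321443
```

View pics/f18_scene.png

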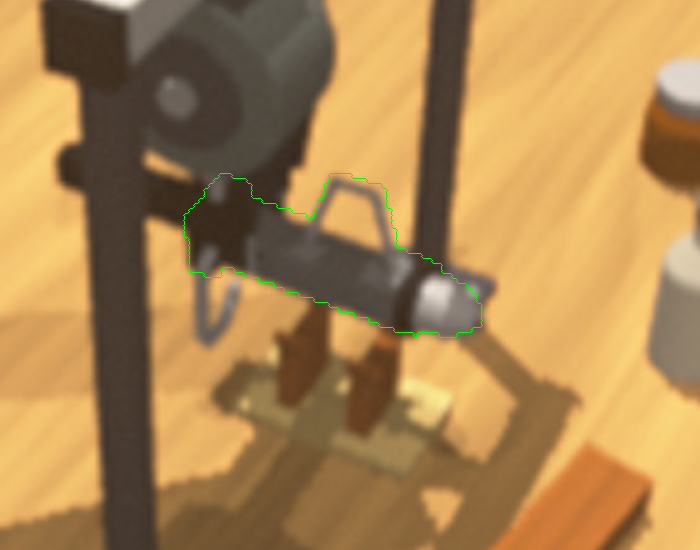

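View pics/f18_side.png

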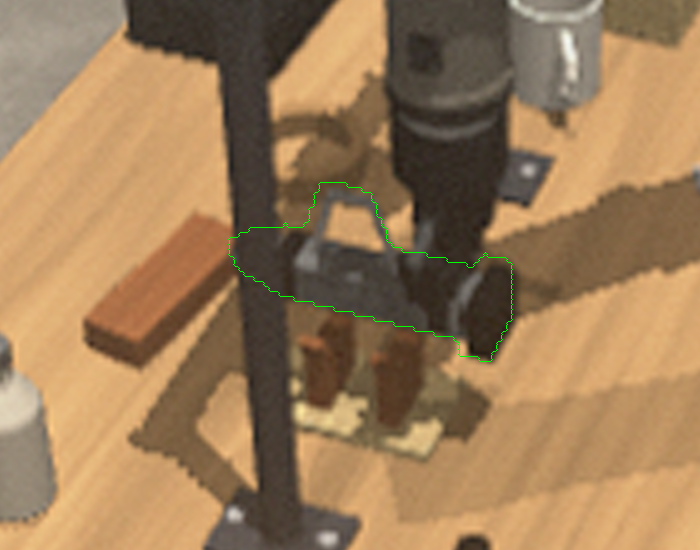

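Call:
{"name": "carry_out", "arguments": {
  "series": "0.1 -0.1 1 0 0; 0 0 1 0 0; 0 0 0.8 0 0; 0 0 0.5 0 0; 0 0 0 0 0"
}}

```text
clock: 21.62
tcp_pos: [0.496, -0.054, 0.0507]
orientation: [0.065, -3.14, -0.0]
contact_force: [0.3, -0.0, -3.2]
grip_width: 0.0325
```

Run:
```python
from ov import *
info();x=held();x[2]=(x[2]+np.pi)%(2*np.pi)-np.pi;print(np.round(x,4),np.degrees(x[2]));overlay("f19",x)
```

```text
t 21.62 p [ 0.496  -0.054   0.0507] yaw -177.63 z [-0.001  0.    -1.   ] q [ 0.84  0.7  -1.12  2.05  0.81  0.93  0.89] F [ 0.3 -0.  -3.2] w 0.0325
[ 0.5675 -0.051   0.0414  0.061   0.      0.    ] 2.3727758237377965
```

View pics/f19_scene.png

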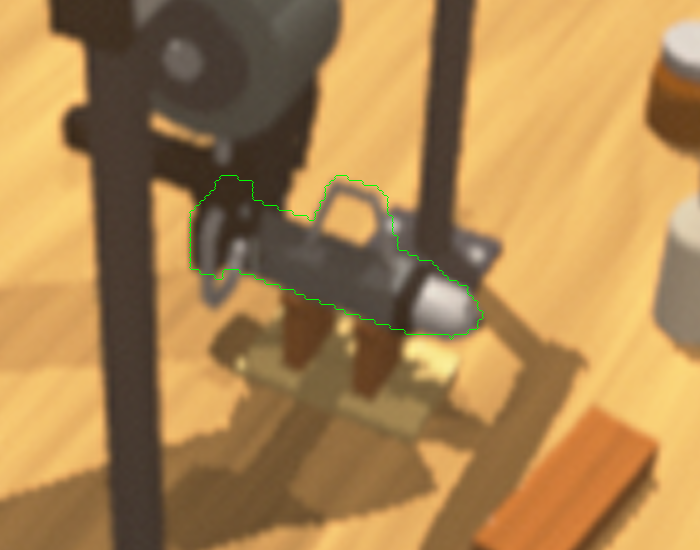

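View pics/f19_side.png

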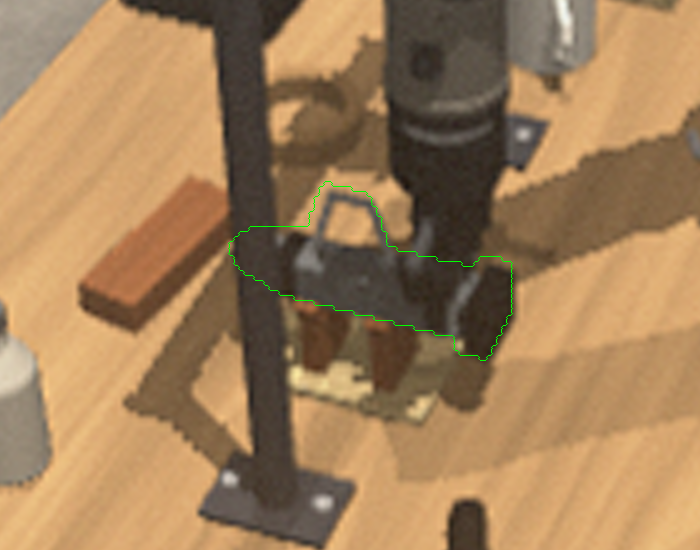

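Call:
{"name": "carry_out", "arguments": {
  "series": "0 0 0.3 0 0; 0 0 0.2 0 0; 0 0 0.1 0 0; 0 0 0 0 0"
}}

```text
clock: 22.22
tcp_pos: [0.4962, -0.0541, 0.0451]
orientation: [0.065, -3.141, 0.0]
contact_force: [0.0, -1.0, -3.2]
grip_width: 0.0327
```

Call:
{"name": "carry_out", "arguments": {
  "series": "0 0 0.1 0 0; 0 0 0.1 0 0; 0 0 0 0 0"
}}

```text
clock: 22.6
tcp_pos: [0.4963, -0.0541, 0.0438]
orientation: [-0.065, 3.141, -0.001]
contact_force: [-3.1, -1.6, 5.7]
grip_width: 0.0325
```

Call:
{"name": "carry_out", "arguments": {
  "series": "0 0 0 0 0.5; 0 0 0 0 0.7; 0 0 0 0 0.9; 0 0 0 0 0.9; 0 0 0 0 0.9"
}}

```text
clock: 23.22
tcp_pos: [0.4962, -0.054, 0.0431]
orientation: [-0.065, 3.141, 0.0]
contact_force: [-0.4, 0.1, -0.0]
grip_width: 0.0769
```

Run:
```python
from ov import *
info();x=held();x[2]=(x[2]+np.pi)%(2*np.pi)-np.pi;print(np.round(x,4),np.degrees(x[2]));overlay("f20",x)
```

```text
t 23.23 p [ 0.4962 -0.054   0.0431] yaw -177.64 z [ 0.  0. -1.] q [ 0.83  0.71 -1.11  2.05  0.82  0.92  0.87] F [-0.4  0.1 -0. ] w 0.0769
[ 0.5678 -0.0511  0.0412  0.0534  0.      0.    ] 2.3591906220736565
```

View pics/f20_scene.png

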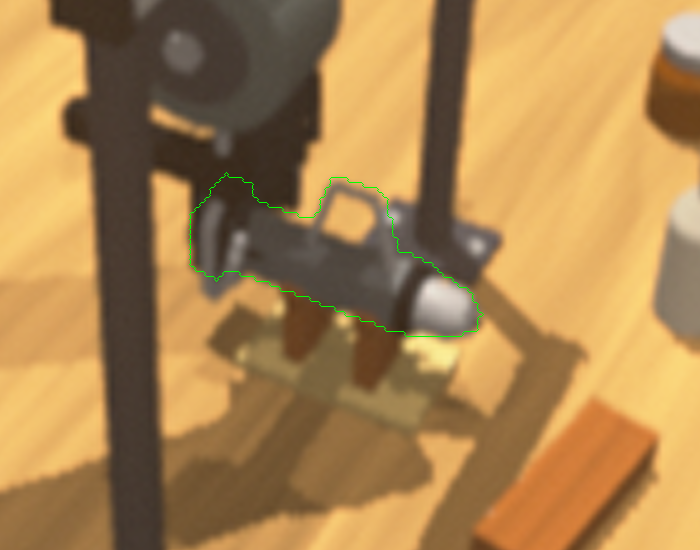

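View pics/f20_side.png

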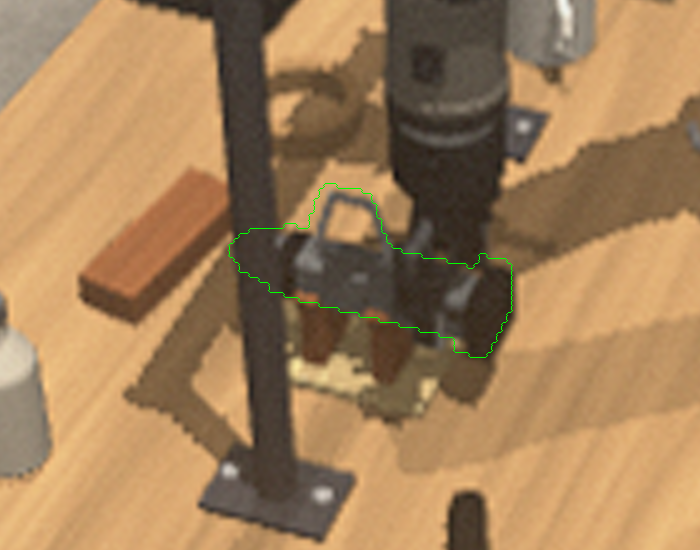

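Run:
```python
from h import *
plan([(.496,-.054,.085,0,2),(.44,-.04,.10,0,2),(.44,-.02,.34,0,4),(.44,0,.60,0,5)],g=.9)
```

```text
0.01 0 -2.1 -0 0.9; 0.01 0 -2.1 -0 0.9; 2.77 0.81 -0.75 -0 0.9; 2.77 0.81 -0.75 -0 0.9; -0.02 0.5 -6 -0 0.9; -0.02 0.5 -6 -0 0.9; -0.02 0.5 -6 -0 0.9; -0.02 0.5 -6 -0 0.9
-0.02 0.4 -5.2 -0 0.9; -0.02 0.4 -5.2 -0 0.9; -0.02 0.4 -5.2 -0 0.9; -0.02 0.4 -5.2 -0 0.9; -0.02 0.4 -5.2 -0 0.9
```

Call:
{"name": "carry_out", "arguments": {
  "series": "0 0 -2.1 0 0.9; 0 0 -2.1 0 0.9; 2.8 0.6 -0.8 0 0.9; 2.8 0.6 -0.8 0 0.9; 0 0.5 -5.5 0 0.5; 0 0.5 -6 0 0.5; 0 0.5 -6 0 0.5; 0 0.5 -6 0 0.5"
}}

```text
clock: 24.32
tcp_pos: [0.4387, -0.0238, 0.3379]
orientation: [-0.066, 3.141, -0.001]
contact_force: [1.2, -1.9, 0.4]
grip_width: 0.0429
```

Run:
```python
from h import *
info()
fs,cs=shot("scene","s21");fd,cd=shot("side","d21");fw,cw=shot("wrist","w21")
for n,f,c in (("scene",fs,cs),("side",fd,cd),("wrist",fw,cw)):
  for q in ["hook_seat","hook_handle","driver_bail"]:
    print(n,q,[(np.round(x["uv"],1),round(x["confidence"],2)) for x in spotter.mark_of(f,q)[:3]])
```

```text
t 24.32 p [ 0.4387 -0.0238  0.3379] yaw -177.6 z [ 0.    -0.001 -1.   ] q [ 1.26  0.1  -1.38  1.84  0.1   1.28  1.46] F [ 1.2 -1.9  0.4] w 0.0429
scene hook_seat [(array([250.4, 228. ]), 0.69), (array([287.9, 323.3]), 0.47)]
scene hook_handle [(array([228.8, 203.8]), 0.66), (array([256.5, 225.2]), 0.45)]
scene driver_bail [(array([278.4, 212. ]), 0.7), (array([242.5, 147.2]), 0.48)]
side hook_seat [(array([246.9, 159.6]), 0.47)]
side hook_handle [(array([263.8, 145.9]), 0.5)]
side driver_bail [(array([295.3, 343.1]), 0.82), (array([224.7, 209.4]), 0.63)]
wrist hook_seat [(array([ 91.1, 275. ]), 0.6)]
wrist hook_handle [(array([ 26.2, 265.2]), 0.6)]
wrist driver_bail [(array([235.9, 237.9]), 0.58), (array([240.6, 206.2]), 0.35)]
```

View pics/s21.png

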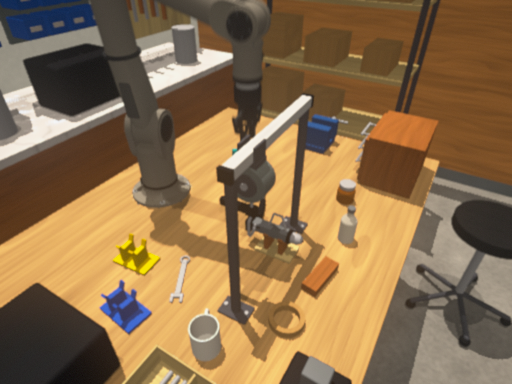

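View pics/d21.png

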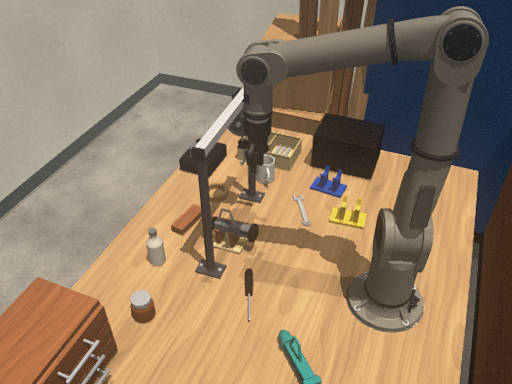

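View pics/w21.png

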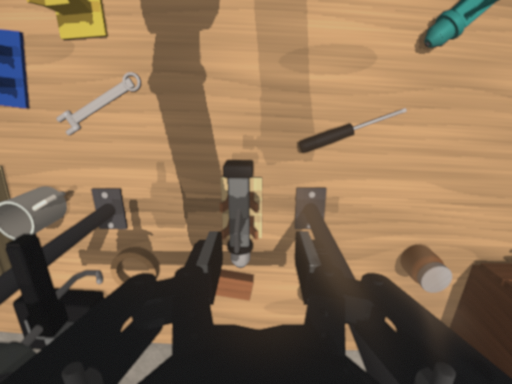

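Run:
```python
from h import *
fs,cs=shot("scene");fd,cd=shot("side");fw,cw=shot("wrist")
C=[cs,cd,cw]
print("handle",tri(C,[(228.8,203.8),(263.8,145.9),(26.2,265.2)]))
print("handle2",tri([cd,cw],[(263.8,145.9),(26.2,265.2)]))
print("seat",tri(C,[(250.4,228),(246.9,159.6),(91.1,275)]))
print("seat2",tri(C[:2],[(250.4,228),(246.9,159.6)]))
print("bail",tri(C,[(278.4,212),(224.7,209.4),(235.9,237.9)]))
cv2.imwrite("pics/z22d.png",cv2.resize(fd["color"][100:200,210:310],None,fx=6,fy=6,interpolation=cv2.INTER_CUBIC))
cv2.imwrite("pics/z22s.png",cv2.resize(fs["color"][140:260,200:310],None,fx=5.4,fy=5,interpolation=cv2.INTER_CUBIC))
cv2.imwrite("pics/z22w.png",cv2.resize(fw["color"][180:384,0:200],None,fx=3,fy=3,interpolation=cv2.INTER_CUBIC))
```

```text
handle (array([ 0.50774379, -0.23831883,  0.29618693]), [np.float64(2.0), np.float64(2.0), np.float64(3.6)])
handle2 (array([ 0.4914462 , -0.21282097,  0.31888098]), [np.float64(0.3), np.float64(1.5)])
seat (array([ 0.56543054, -0.22655844,  0.23055376]), [np.float64(2.2), np.float64(2.4), np.float64(4.6)])
seat2 (array([ 0.56729575, -0.23071516,  0.23325491]), [np.float64(2.3), np.float64(1.8)])
bail (array([ 0.55905594, -0.04800719,  0.15004687]), [np.float64(2.0), np.float64(1.9), np.float64(8.1)])
```

View pics/z22d.png

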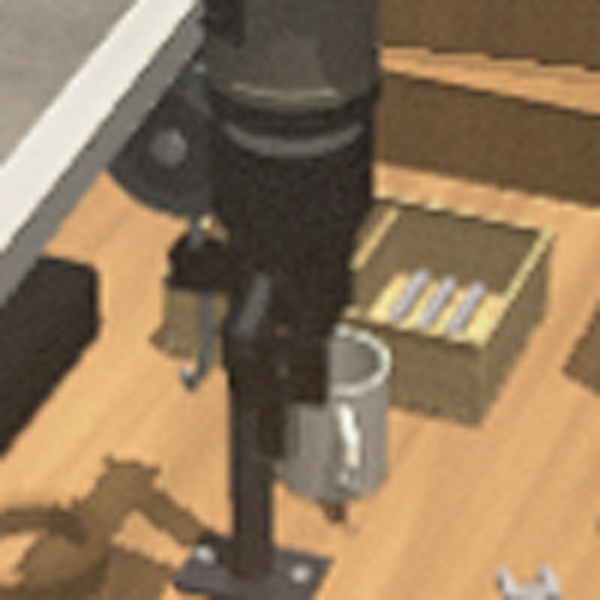

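View pics/z22s.png

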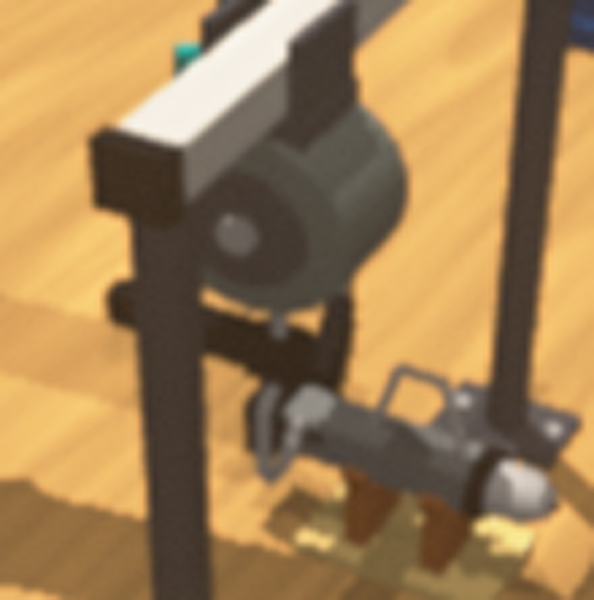

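View pics/z22w.png

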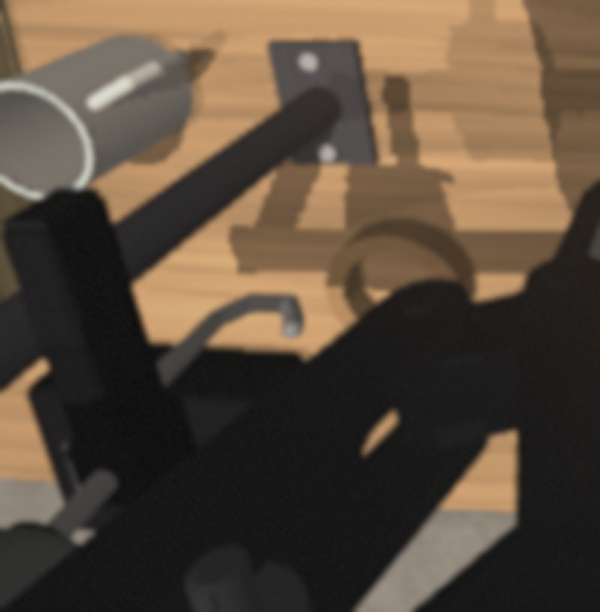

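Run:
```python
import cv2
a=cv2.imread("pics/scene0.png");b=cv2.imread("pics/side0.png")
cv2.imwrite("pics/hs.png",cv2.resize(a[160:245,210:280],None,fx=8,fy=7,interpolation=cv2.INTER_CUBIC))
cv2.imwrite("pics/hd.png",cv2.resize(b[90:180,220:290],None,fx=8,fy=6.5,interpolation=cv2.INTER_CUBIC))
```

```text
(no output)
```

View pics/hs.png

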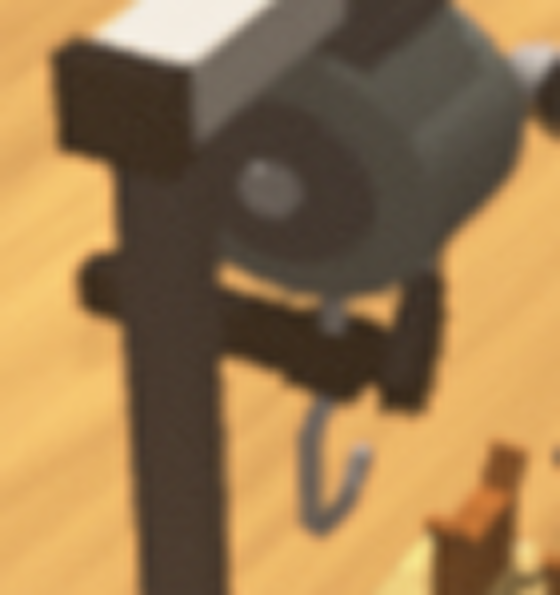

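View pics/hd.png

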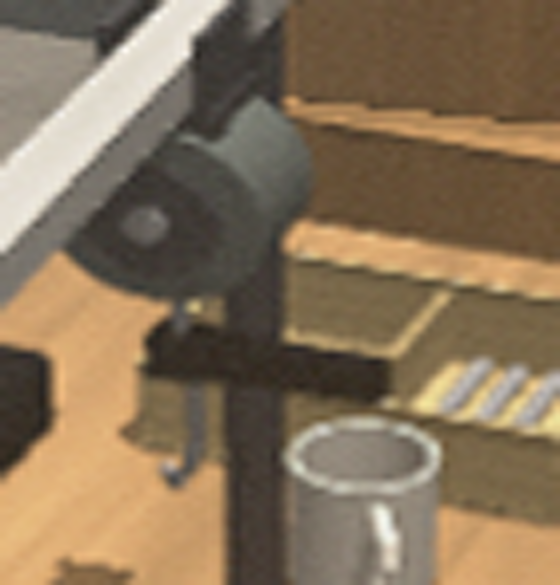

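Run:
```python
from h import *
fs,cs=shot("scene");fd,cd=shot("side")
print("end",tri([cs,cd],[(222.5,200.8),(267.5,148.3)]))
print("hook bottom",tri([cs,cd],[(249.8,233.6),(242.5,164)]))
print("drum hub? scene",tri([cs,cd],[(210+270/8,160+190/7),(220+148/8,90+225/6.5)]))
for y in (-.22,-.225,-.23,-.235,-.24):
    print(y,proj(cs,[.477,y-.002,.3])[0],proj(cd,[.477,y-.002,.3])[0],proj(cs,[.567,y,.217])[0],proj(cd,[.567,y,.217])[0])
```

```text
end (array([ 0.48978208, -0.23614914,  0.29607397]), [np.float64(0.9), np.float64(0.7)])
hook bottom (array([ 0.57468585, -0.22979592,  0.21453496]), [np.float64(0.9), np.float64(0.7)])
drum hub? scene (array([ 0.57708994, -0.23762676,  0.37086828]), [np.float64(6.0), np.float64(4.3)])
-0.22 [220.70227931 195.10954211] [268.93824987 150.44178588] [250.11551194 229.85459066] [244.07271361 165.32179584]
-0.225 [219.60231248 196.08366442] [269.46612481 149.66804682] [249.1384804  230.93997267] [244.62912689 164.55082379]
-0.23 [218.49422377 197.06497462] [269.99165458 148.89776376] [248.15434646 232.03325017] [245.18322023 163.78310085]
-0.235 [217.37792233 198.05355308] [270.51485363 148.13091529] [247.16303189 233.1345102 ] [245.73500689 163.01860823]
-0.24 [216.2533159  199.04948136] [271.0357363  147.36748015] [246.16445729 234.24384108] [246.28450003 162.25732725]
```

Call:
{"name": "carry_out", "arguments": {
  "series": "0 0.4 -6 0 0.5; 0 0.4 -6 0 0.5; 0 0.4 -6 0 0.5; 0 0.4 -6 0 0.5; 0 0.4 -6 0 0.5"
}}

```text
clock: 25.8
tcp_pos: [0.438, -0.0057, 0.6297]
orientation: [-0.061, 3.138, -0.0]
contact_force: [-0.0, -0.8, 1.0]
grip_width: 0.0426
```

Run:
```python
from h import *
info()
```

```text
t 25.8 p [ 0.438  -0.0057  0.6297] yaw -177.76 z [ 0.003 -0.    -1.   ] q [ 1.05  0.06 -1.23  1.22  0.06  1.9   1.45] F [-0.  -0.8  1. ] w 0.0426
```

Call:
{"name": "carry_out", "arguments": {
  "series": "0 0 -5 0 0.5; 0 0 -5 0 0.5; 0 0 -5 0 0.5; 0 0 0 0 0.5"
}}

```text
clock: 26.3
tcp_pos: [0.4416, -0.0012, 0.6516]
orientation: [-0.07, 3.107, -0.011]
contact_force: [0.3, -0.3, -1.0]
grip_width: 0.0428
```

Run:
```python
from h import *
info()
```

```text
t 26.3 p [ 0.4416 -0.0012  0.6516] yaw -177.41 z [ 0.034 -0.006 -0.999] q [ 0.42  0.   -0.56  1.19  0.01  1.91  1.48] F [ 0.3 -0.3 -1. ] w 0.0428
```

Call:
{"name": "carry_out", "arguments": {
  "series": "0 0 -6 0 0.5; 0 0 -6 0 0.5; -4 0 -4 0 0.5; -4 0 -4 0 0.5"
}}

```text
clock: 26.8
tcp_pos: [0.461, -0.0119, 0.7011]
orientation: [-0.049, 3.003, 0.013]
contact_force: [-0.8, -0.7, 0.7]
grip_width: 0.0426
```

Run:
```python
from h import *
info()
```

```text
t 26.8 p [ 0.461  -0.0119  0.7011] yaw -178.17 z [ 0.137  0.011 -0.99 ] q [ 0.17 -0.   -0.28  1.09  0.    1.92  1.5 ] F [-0.8 -0.7  0.7] w 0.0426
```

Call:
{"name": "carry_out", "arguments": {
  "series": "-2 0 -6 0 0.5; -2 0 -6 0 0.5; -2 0 -6 0 0.5; -2 0 -6 0 0.5; 0 0 -6 0 0.5; 0 0 -6 0 0.5; 0 0 -6 0 0.5; 0 0 -6 0 0.5"
}}

```text
clock: 27.8
tcp_pos: [0.4531, -0.0189, 0.8442]
orientation: [-0.052, 2.706, 0.055]
contact_force: [0.2, -1.0, -0.0]
grip_width: 0.0428
```

Run:
```python
from h import *
info()
```

```text
t 27.8 p [ 0.4531 -0.0189  0.8442] yaw -178.21 z [ 0.42   0.047 -0.906] q [ 0.53 -0.03 -0.55  0.82 -0.06  1.92  1.55] F [ 0.2 -1.  -0. ] w 0.0428
```

Call:
{"name": "carry_out", "arguments": {
  "series": "0 0 -6 0 0.5; 0 0 -6 0 0.5; 0 0 -6 0 0.5; 0 0 -6 0 0.5; 0 0 -6 0 0.5"
}}

```text
clock: 28.42
tcp_pos: [0.352, -0.028, 0.9366]
orientation: [-0.036, 2.488, 0.051]
contact_force: [-0.8, 0.0, 1.1]
grip_width: 0.0426
```

Run:
```python
from h import *
info();o,p,R=state();print(np.round(R,3))
```

```text
t 28.43 p [ 0.352  -0.028   0.9366] yaw -179.03 z [ 0.607  0.045 -0.794] q [ 0.09 -0.21 -0.09  0.78 -0.06  1.92  1.55] F [-0.8  0.   1.1] w 0.0426
[[-0.794 -0.038  0.607]
 [-0.013  0.999  0.045]
 [-0.608  0.028 -0.794]]
```

Run:
```python
from h import *
plan([(.37,-.12,.68,0),(.40,-.236,.45,0),(.48,-.236,.33,0)],g=.5)
```

```text
2.86 -1.99 4.21 -0 0.5; 2.86 -1.99 4.21 -0 0.5; 2.86 -1.99 4.21 -0 0.5; 2.86 -1.99 4.21 -0 0.5; 2.86 -1.99 4.21 -0 0.5; 2.35 -2.47 3.91 -0 0.5; 2.35 -2.47 3.91 -0 0.5; 2.35 -2.47 3.91 -0 0.5
2.35 -2.47 3.91 -0 0.5; 2.35 -2.47 3.91 -0 0.5; 0.31 -0.21 4.79 -0 0.5; 0.31 -0.21 4.79 -0 0.5; 0.31 -0.21 4.79 -0 0.5
```

Call:
{"name": "carry_out", "arguments": {
  "series": "2.9 -2 4.2 0 0.5; 2.9 -2 4.2 0 0.5; 2.9 -2 4.2 0 0.5; 2.9 -2 4.2 0 0.5; 2.9 -2 4.2 0 0.5; 2.4 -2.5 3.9 0 0.5; 2.4 -2.5 3.9 0 0.5; 2.4 -2.5 3.9 0 0.5"
}}

```text
clock: 29.42
tcp_pos: [0.3994, -0.182, 0.6185]
orientation: [-0.061, 2.534, 0.065]
contact_force: [1.4, -0.4, 0.2]
grip_width: 0.0427
```

Run:
```python
from h import *
info();o,p,R=state()
plan([(.40,-.236,.45,0)],g=.5)
```

```text
t 29.43 p [ 0.3994 -0.182   0.6185] yaw -177.96 z [ 0.568  0.061 -0.821] q [ 0.9  -0.33 -0.2   1.67 -0.5   1.36  2.31] F [ 1.4 -0.4  0.2] w 0.0427
3.24 -1.98 4.51 -0 0.5; 3.24 -1.98 4.51 -0 0.5; 3.24 -1.98 4.51 -0 0.5
```

Call:
{"name": "carry_out", "arguments": {
  "series": "3.2 -2 4.5 0 0.5; 3.2 -2 4.5 0 0.5; 3.2 -2 4.5 0 0.5; 0 0 0 0 0.5"
}}

```text
clock: 29.92
tcp_pos: [0.3993, -0.2347, 0.4482]
orientation: [-0.058, 2.539, 0.075]
contact_force: [-0.1, 0.3, 1.1]
grip_width: 0.0425
```

Run:
```python
from h import *
info();o,p,R=state();print(np.round(R,3))
f,c=shot("wrist","w23");fd,cd=shot("side","d23");fs,cs=shot("scene","s23")
for q in ["hook_seat","hook_handle"]:
  for n,ff in(("w",f),("d",fd),("s",fs)): print(n,q,[(np.round(x["uv"],1),round(x["confidence"],2)) for x in spotter.mark_of(ff,q)[:2]])
for X in [(.4885,-.2355,.3),(.509,-.2335,.3),(.575,-.23,.225)]: print(X,proj(c,X)[0])
```

```text
t 29.93 p [ 0.3993 -0.2347  0.4482] yaw -178.25 z [ 0.563  0.067 -0.824] q [ 0.88 -0.26 -0.13  1.99 -0.56  1.06  2.56] F [-0.1  0.3  1.1] w 0.0425
[[-0.824 -0.059  0.563]
 [-0.025  0.997  0.067]
 [-0.566  0.041 -0.824]]
w hook_seat [(array([251. , 162.3]), 0.59)]
d hook_seat [(array([244.8, 161.3]), 0.86)]
s hook_seat [(array([248.9, 230.1]), 0.77)]
w hook_handle [(array([247.8, 171.2]), 0.96)]
d hook_handle [(array([265. , 146.5]), 0.88)]
s hook_handle [(array([229.3, 202.7]), 0.59)]
(0.4885, -0.2355, 0.3) [248.86030448 160.61152262]
(0.509, -0.2335, 0.3) [249.87935497 171.34424988]
(0.575, -0.23, 0.225) [249.62382706 164.34879548]
```

View pics/w23.png

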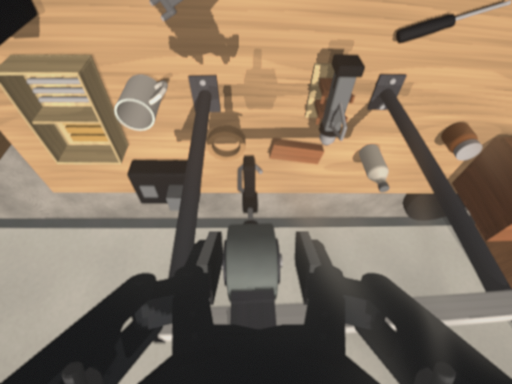

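View pics/d23.png

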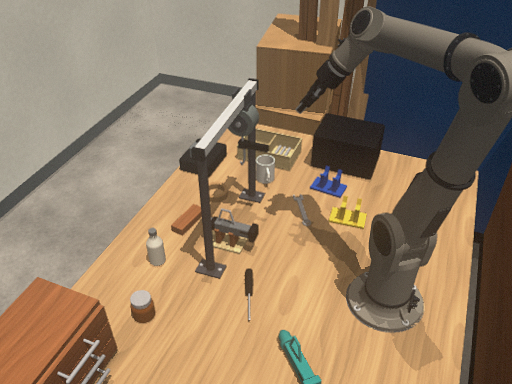

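Run:
```python
from h import *
plan([(.4856,-.2345,.325,0,3),(.5266,-.2327,.2654,0,4)],g=.6)
```

```text
0.21 -0.29 5.15 -0 0.6; 0.21 -0.29 5.15 -0 0.6; 0.21 -0.29 5.15 -0 0.6; 0.02 -0.07 1.81 -0 0.6; 0.02 -0.07 1.81 -0 0.6; 0.02 -0.07 1.81 -0 0.6; 0.02 -0.07 1.81 -0 0.6
```

Call:
{"name": "carry_out", "arguments": {
  "series": "0.2 -0.3 5 0 0.6; 0.2 -0.3 5 0 0.6; 0.2 -0.3 5 0 0.6; 0 0 0 0 0.6"
}}

```text
clock: 30.88
tcp_pos: [0.4826, -0.2329, 0.3241]
orientation: [-0.066, 2.535, 0.074]
contact_force: [-0.4, 0.1, 0.1]
grip_width: 0.0509
```

Run:
```python
from h import *
info();o,p,R=state()
f,c=shot("wrist","w24");fd,cd=shot("side");cv2.imwrite("pics/d24z.png",cv2.resize(fd["color"][80:190,210:330],None,fx=6,fy=5.4,interpolation=cv2.INTER_CUBIC))
H=np.array([.503,-.2355,.3]);print(proj(c,[H,[.4885,-.236,.3]]),[(x["uv"],x["confidence"]) for x in spotter.mark_of(f,"hook_handle")[:2]])
t=H+.042*R[:,2];plan([(*t,0,4)],g=.6)
```

```text
t 30.88 p [ 0.4826 -0.2329  0.3241] yaw -177.84 z [ 0.566  0.068 -0.821] q [ 0.8  -0.07 -0.22  2.11 -0.63  0.71  2.61] F [-0.4  0.1  0.1] w 0.0509
[[252.46393949 212.83828448]
 [252.70810576 202.33355321]] [([192.1, 86.0], 0.72), ([252.2, 218.3], 0.71)]
0.01 -0.04 1.93 -0 0.6; 0.01 -0.04 1.93 -0 0.6; 0.01 -0.04 1.93 -0 0.6; 0.01 -0.04 1.93 -0 0.6
```

View pics/w24.png

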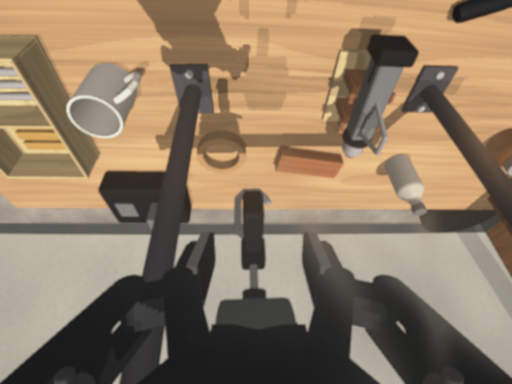

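View pics/d24z.png

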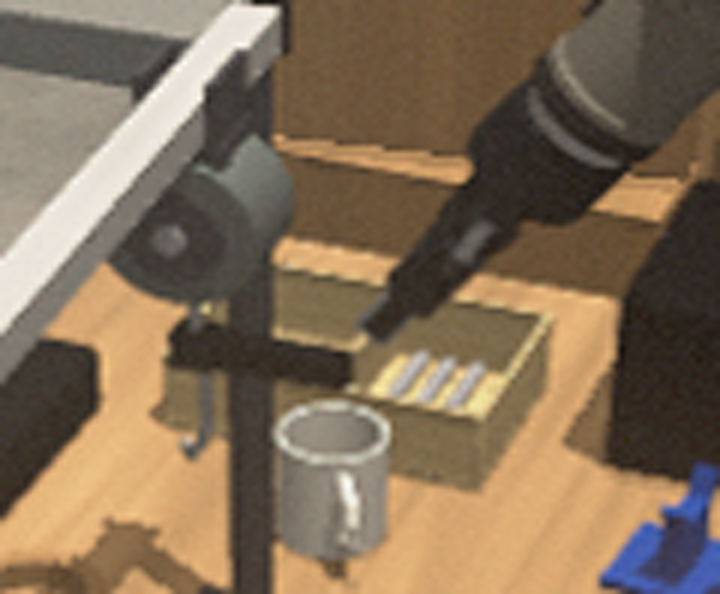

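Call:
{"name": "carry_out", "arguments": {
  "series": "0 0 1.9 0 0.6; 0 0 1.9 0 0.6; 0 0 1.9 0 0.6; 0 0 1.9 0 0.6; 0 0 0 0 0.6"
}}

```text
clock: 31.65
tcp_pos: [0.5262, -0.2306, 0.2661]
orientation: [-0.064, 2.53, 0.067]
contact_force: [-0.0, -0.4, -0.1]
grip_width: 0.0515
```

Run:
```python
from h import *
info();o,p,R=state();print("real grasp", p-.042*R[:,2],"tip",p-.023*R[:,2])
f,c=shot("wrist","w25");fd,cd=shot("side");cv2.imwrite("pics/d25z.png",cv2.resize(fd["color"][80:190,210:330],None,fx=6,fy=5.4,interpolation=cv2.INTER_CUBIC))
```

```text
t 31.65 p [ 0.5262 -0.2306  0.2661] yaw -177.84 z [ 0.571  0.063 -0.818] q [ 0.76  0.06 -0.26  2.13 -0.67  0.53  2.64] F [-0.  -0.4 -0.1] w 0.0515
real grasp [ 0.50222543 -0.23322807  0.30049748] tip [ 0.51307908 -0.23203665  0.28494824]
```

View pics/w25.png

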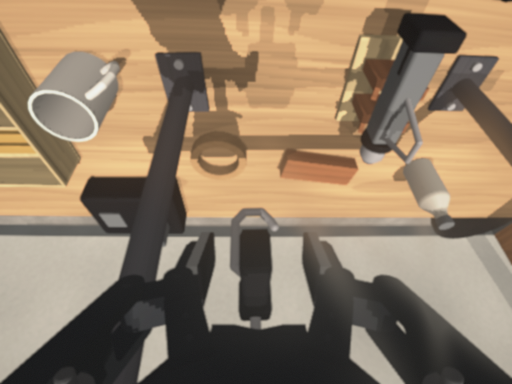

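View pics/d25z.png

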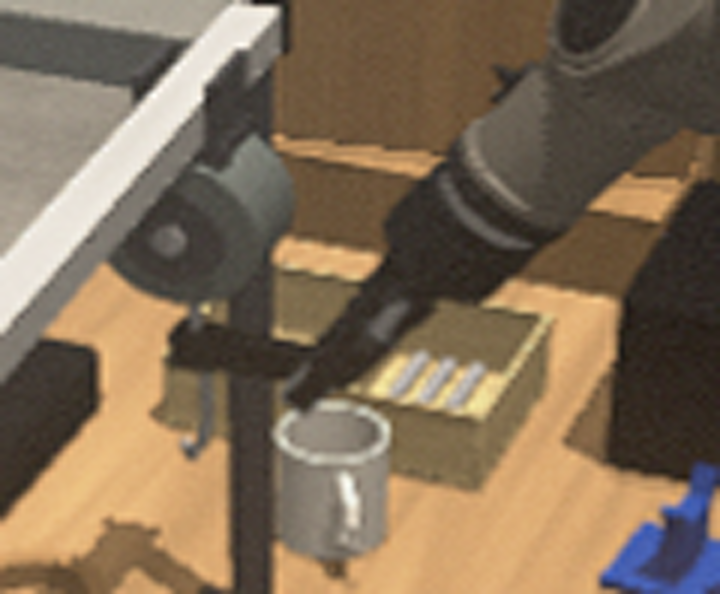

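Call:
{"name": "carry_out", "arguments": {
  "series": "0 0 0 0 0.1; 0 0 0 0 0; 0 0 0 0 0; 0 0 0 0 0; 0 0 0 0 0",
  "grip_force": 80
}}

```text
clock: 32.38
tcp_pos: [0.526, -0.2317, 0.2664]
orientation: [-0.063, 2.529, 0.064]
contact_force: [-4.5, 1.6, 5.2]
grip_width: 0.015
```

Run:
```python
from h import *
info();o,p,R=state()
f,c=shot("wrist","w26")
plan([(p[0],p[1],p[2]-.06,0,5)],g=0)
```

```text
t 32.38 p [ 0.526  -0.2317  0.2664] yaw -177.87 z [ 0.572  0.06  -0.818] q [ 0.76  0.06 -0.26  2.13 -0.67  0.53  2.64] F [-4.5  1.6  5.2] w 0.015
0.69 -0.04 0.98 -0 0; 0.69 -0.04 0.98 -0 0; 0.69 -0.04 0.98 -0 0; 0.69 -0.04 0.98 -0 0; 0.69 -0.04 0.98 -0 0
```

View pics/w26.png

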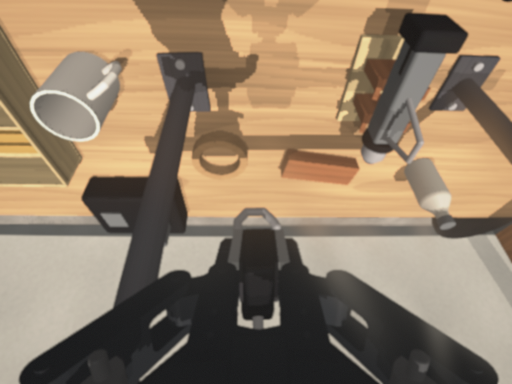

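Call:
{"name": "carry_out", "arguments": {
  "series": "0.7 0 1 0 0; 0.7 0 1 0 0; 0.7 0 1 0 0; 0.7 0 1 0 0; 0 0 0 0 0"
}}

```text
clock: 33.05
tcp_pos: [0.5261, -0.2319, 0.2178]
orientation: [-0.06, 2.528, 0.061]
contact_force: [-10.1, -1.2, 12.0]
grip_width: 0.0148
```

Run:
```python
from h import *
info();o,p,R=state()
fd,cd=shot("side");cv2.imwrite("pics/d27z.png",cv2.resize(fd["color"][80:190,210:330],None,fx=6,fy=5.4,interpolation=cv2.INTER_CUBIC))
```

```text
t 33.05 p [ 0.5261 -0.2319  0.2178] yaw -177.96 z [ 0.573  0.057 -0.818] q [ 0.78  0.13 -0.29  2.19 -0.79  0.42  2.78] F [-10.1  -1.2  12. ] w 0.0148
```

View pics/d27z.png

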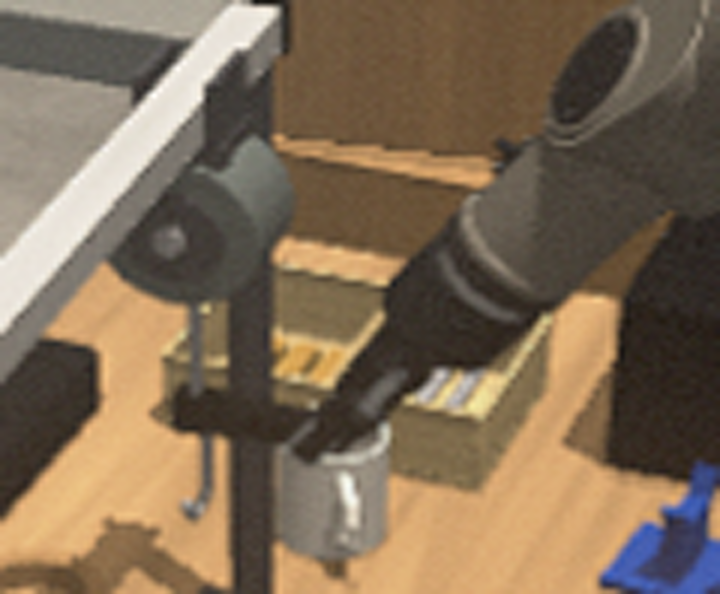

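Run:
```python
from h import *
o,p,R=state()
plan([(p[0]-.005,p[1]+.076,p[2]-.01,0,5),(p[0]-.005,p[1]+.076,p[2]-.059,0,4)],g=0)
```

```text
0.15 1.52 0.19 -0 0; 0.15 1.52 0.19 -0 0; 0.15 1.52 0.19 -0 0; 0.15 1.52 0.19 -0 0; 0.15 1.52 0.19 -0 0; 0.7 -0.04 1 -0 0; 0.7 -0.04 1 -0 0; 0.7 -0.04 1 -0 0
0.7 -0.04 1 -0 0
```

Call:
{"name": "carry_out", "arguments": {
  "series": "0.2 1.5 0.2 0 0; 0.2 1.5 0.2 0 0; 0.2 1.5 0.2 0 0; 0.1 1.5 0.1 0 0; 0.1 1.5 0.2 0 0; 0 0 0 0 0"
}}

```text
clock: 33.85
tcp_pos: [0.5224, -0.1544, 0.2103]
orientation: [-0.064, 2.525, 0.062]
contact_force: [-3.3, 0.9, 12.1]
grip_width: 0.0149
```

Run:
```python
from h import *
info();o,p,R=state()
fd,cd=shot("side");cv2.imwrite("pics/d28z.png",cv2.resize(fd["color"][80:240,190:330],None,fx=5,fy=3.7,interpolation=cv2.INTER_CUBIC))
```

```text
t 33.85 p [ 0.5224 -0.1544  0.2103] yaw -177.77 z [ 0.576  0.06  -0.815] q [ 0.68  0.07 -0.35  2.29 -0.79  0.31  2.65] F [-3.3  0.9 12.1] w 0.0149
```

View pics/d28z.png

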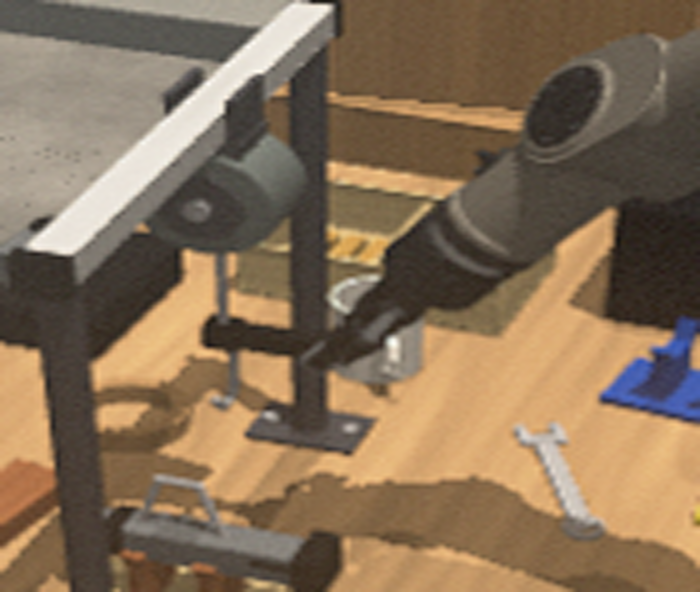

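Call:
{"name": "carry_out", "arguments": {
  "series": "0.7 0 1 0 0; 0.7 0 1 0 0; 0.7 0 1 0 0; 0 0 0 0 0"
}}

```text
clock: 34.4
tcp_pos: [0.5224, -0.155, 0.173]
orientation: [-0.061, 2.525, 0.061]
contact_force: [-2.4, -1.1, 12.5]
grip_width: 0.0149
```

Run:
```python
from h import *
info()
```

```text
t 34.4 p [ 0.5224 -0.155   0.173 ] yaw -177.92 z [ 0.575  0.058 -0.816] q [ 0.73  0.14 -0.42  2.32 -0.98  0.22  2.86] F [-2.4 -1.1 12.5] w 0.0149
```

Run:
```python
from h import *
o,p,R=state()
plan([(p[0]-.002,p[1]+.04,p[2],0,3),(p[0]-.002,p[1]+.04,p[2]-.015,0,2)],g=0)
```

```text
0.01 1.33 0.04 -0 0; 0.01 1.33 0.04 -0 0; 0.01 1.33 0.04 -0 0; 0.43 -0.02 0.61 -0 0; 0.43 -0.02 0.61 -0 0
```

Call:
{"name": "carry_out", "arguments": {
  "series": "0 1.3 0 0 0; 0 1.3 0 0 0; 0 1.4 0 0 0; 0.4 0 0.6 0 0; 0.4 0 0.6 0 0; 0 0 0 0 0"
}}

```text
clock: 35.15
tcp_pos: [0.5203, -0.1135, 0.1625]
orientation: [-0.062, 2.529, 0.066]
contact_force: [-3.1, 0.8, 13.4]
grip_width: 0.015
```

Run:
```python
from h import *
info()
fd,cd=shot("side");cv2.imwrite("pics/d29z.png",cv2.resize(fd["color"][100:240,190:330],None,fx=5.5,fy=4.2,interpolation=cv2.INTER_CUBIC))
fs,cs=shot("scene");cv2.imwrite("pics/s29z.png",cv2.resize(fs["color"][150:270,210:320],None,fx=6,fy=5,interpolation=cv2.INTER_CUBIC))
shot("wrist","w29")
```

```text
t 35.15 p [ 0.5203 -0.1135  0.1625] yaw -177.93 z [ 0.572  0.061 -0.818] q [ 0.46  0.12 -0.25  2.37 -1.17  0.17  2.96] F [-3.1  0.8 13.4] w 0.015
```

View pics/d29z.png

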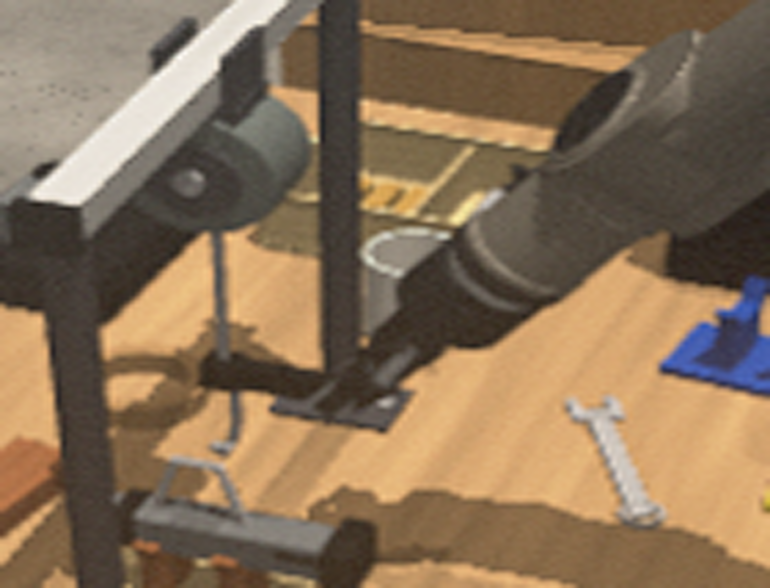

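View pics/s29z.png

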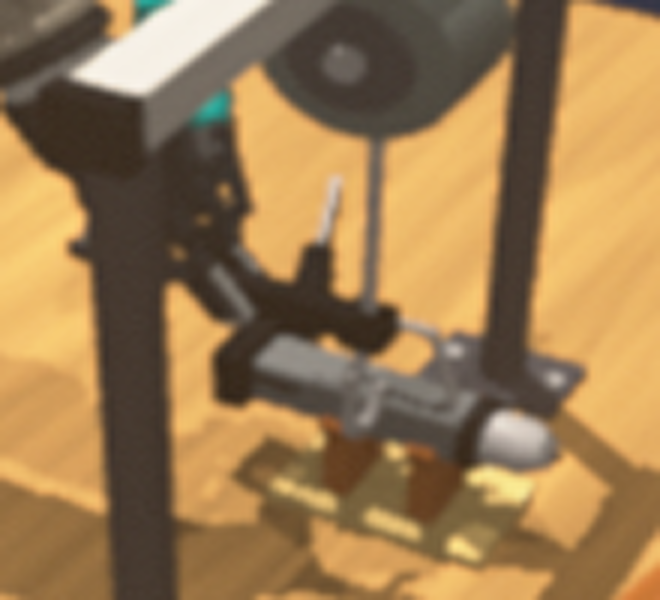

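View pics/w29.png

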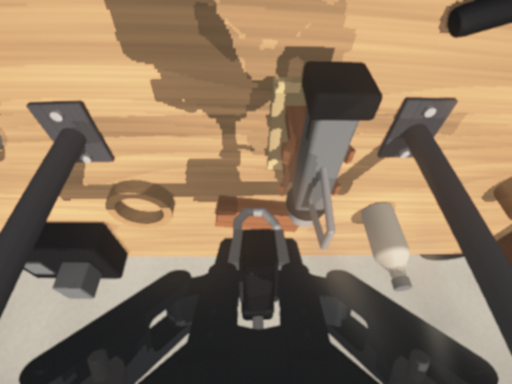

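Run:
```python
from h import *
fs,cs=shot("scene");fd,cd=shot("side")
print("hook bottom(z~.113)",tri([cs,cd],[(270,235),(230.9,206.7)]))
print("bail top bar mid (z~.1495)",tri([cs,cd],[(280,215.5),(226.1,210.5)]))
for n,f,c in(("s",fs,cs),("d",fd,cd)):
  for q in ["hook_seat","driver_bail"]: print(n,q,[(np.round(x["uv"],1),round(x["confidence"],2)) for x in spotter.mark_of(f,q)[:3]])
print(proj(cs,[.568,-.051,.146]),proj(cd,[.568,-.051,.146]),proj(cs,[.567,-.112,.121]),proj(cd,[.567,-.112,.121]))
o,p,R=state();plan([(p[0]-.001,p[1]+.02,p[2]-.003,0,2)],g=0)
```

```text
hook bottom(z~.113) (array([ 0.57185051, -0.11116794,  0.11218835]), [np.float64(0.1), np.float64(0.1)])
bail top bar mid (z~.1495) (array([ 0.56683289, -0.05022142,  0.14467285]), [np.float64(1.6), np.float64(1.5)])
s hook_seat [(array([267.9, 232.6]), 0.81), (array([344.3, 195.5]), 0.66)]
s driver_bail [(array([274.7, 216.2]), 0.64), (array([242.5, 148.4]), 0.59)]
d hook_seat [(array([233.4, 205. ]), 0.55)]
d driver_bail [(array([224.3, 210.3]), 0.89), (array([294.8, 339.8]), 0.56)]
[[278.65109446 215.35155136]] [[224.37331394 210.0253747 ]] [[268.65902791 232.49615392]] [[232.28173676 204.93800066]]
0.1 1 0.16 -0 0; 0.1 1 0.16 -0 0
```

Call:
{"name": "carry_out", "arguments": {
  "series": "0.1 1 0.2 0 0; 0.1 1 0.2 0 0; 0 0 0 0 0"
}}

```text
clock: 35.98
tcp_pos: [0.5191, -0.0923, 0.1621]
orientation: [-0.066, 2.535, 0.069]
contact_force: [-5.2, 1.0, 12.5]
grip_width: 0.0145
```

Run:
```python
from h import *
info()
o,p,R=state();plan([(p[0]-.002,-.0535,.160,0,4)],g=0)
```

```text
t 35.98 p [ 0.5191 -0.0923  0.1621] yaw -177.79 z [ 0.567  0.065 -0.821] q [ 0.13  0.09  0.03  2.4  -1.23  0.17  2.96] F [-5.2  1.  12.5] w 0.0145
0.04 0.97 0.08 -0 0; 0.04 0.97 0.08 -0 0; 0.04 0.97 0.08 -0 0; 0.04 0.97 0.08 -0 0
```

Call:
{"name": "carry_out", "arguments": {
  "series": "0.1 1 0.2 0 0; 0.1 1 0.2 0 0; 0 0 0 0 0"
}}

```text
clock: 36.35
tcp_pos: [0.518, -0.0719, 0.1606]
orientation: [-0.067, 2.541, 0.073]
contact_force: [-8.1, 0.5, 13.2]
grip_width: 0.015
```

Run:
```python
from h import *
info()
fd,cd=shot("side");cv2.imwrite("pics/d30z.png",cv2.resize(fd["color"][150:240,190:300],None,fx=7,fy=6.5,interpolation=cv2.INTER_CUBIC))
fs,cs=shot("scene");cv2.imwrite("pics/s30z.png",cv2.resize(fs["color"][180:270,230:320],None,fx=8,fy=6.6,interpolation=cv2.INTER_CUBIC))
```

```text
t 36.35 p [ 0.518  -0.0719  0.1606] yaw -177.78 z [ 0.562  0.067 -0.824] q [-0.29  0.07  0.41  2.43 -1.27  0.17  2.96] F [-8.1  0.5 13.2] w 0.015
```

View pics/d30z.png

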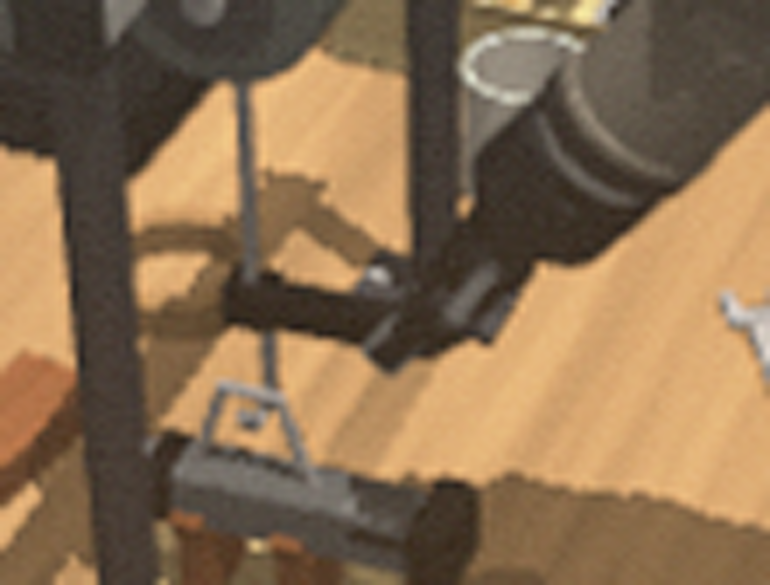

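View pics/s30z.png

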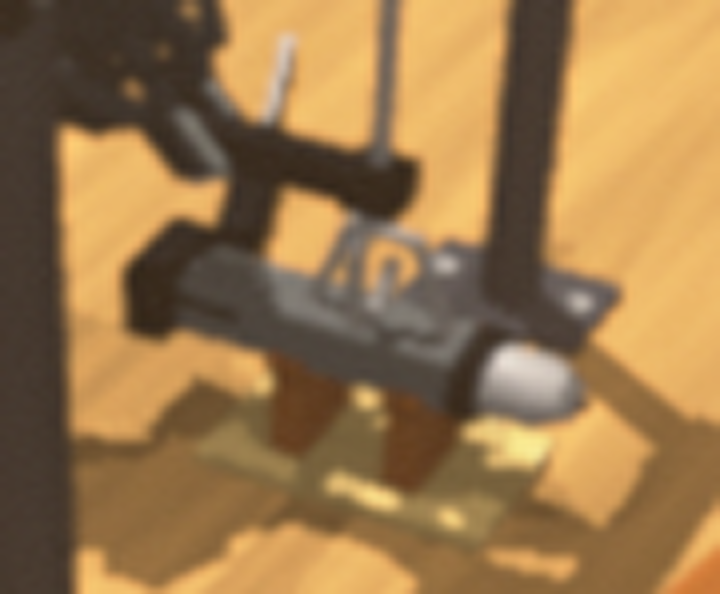

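Call:
{"name": "carry_out", "arguments": {
  "series": "0.2 0.9 0.1 0 0; 0.2 0.9 0.1 0 0; 0 0 0 0 0"
}}

```text
clock: 36.83
tcp_pos: [0.5192, -0.0608, 0.157]
orientation: [-0.068, 2.551, 0.083]
contact_force: [-59.0, -2.9, 12.5]
grip_width: 0.015
```

Run:
```python
from h import *
info()
fd,cd=shot("side");cv2.imwrite("pics/d31z.png",cv2.resize(fd["color"][150:240,190:300],None,fx=7,fy=6.5,interpolation=cv2.INTER_CUBIC))
fs,cs=shot("scene");cv2.imwrite("pics/s31z.png",cv2.resize(fs["color"][180:270,230:320],None,fx=8,fy=6.6,interpolation=cv2.INTER_CUBIC))
for n,f,c in(("s",fs,cs),("d",fd,cd)):
  for q in ["hook_seat","driver_bail"]: print(n,q,[(np.round(x["uv"],1),round(x["confidence"],2)) for x in spotter.mark_of(f,q)[:2]])
```

```text
t 36.83 p [ 0.5192 -0.0608  0.157 ] yaw -177.89 z [ 0.553  0.074 -0.83 ] q [-0.39  0.08  0.5   2.44 -1.27  0.17  2.93] F [-59.   -2.9  12.5] w 0.015
s hook_seat []
s driver_bail [(array([274.1, 214.9]), 0.91)]
d hook_seat [(array([226.4, 216.1]), 0.61)]
d driver_bail [(array([213.2, 270.7]), 0.73), (array([223.3, 211.3]), 0.69)]
```

View pics/d31z.png

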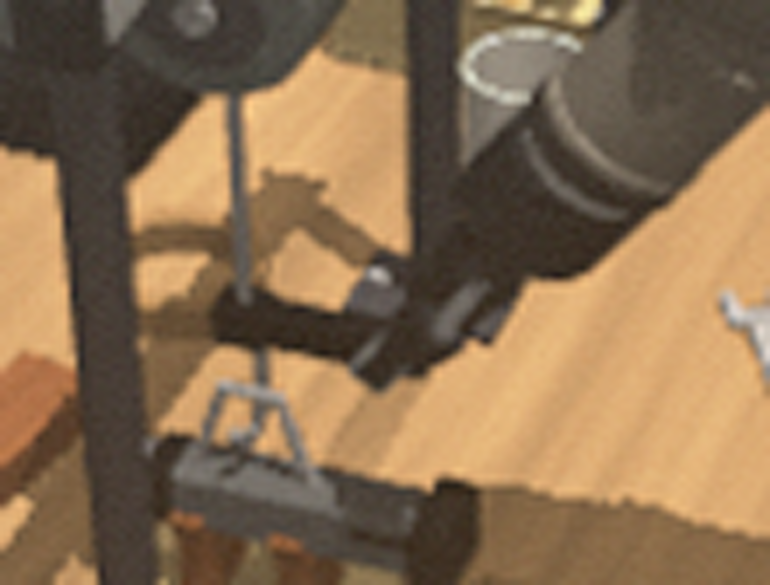

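View pics/s31z.png

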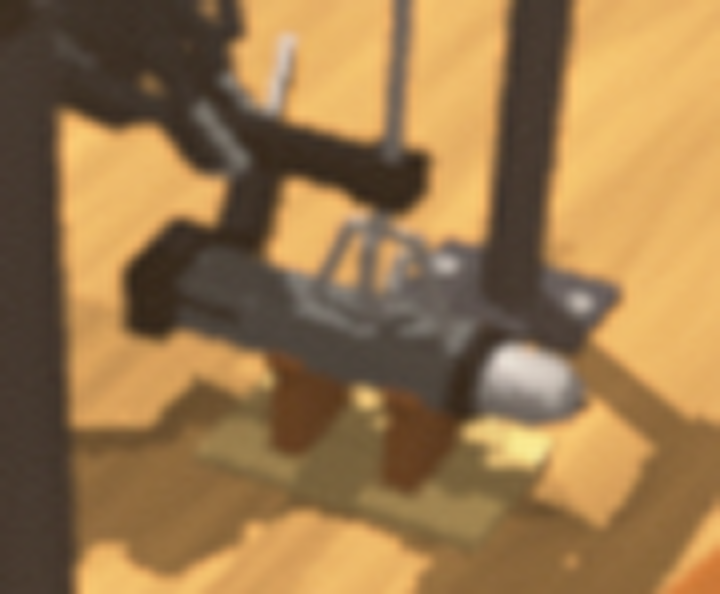

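Run:
```python
from h import *
o,p,R=state();plan([(p[0]-.002,p[1]+.003,p[2]+.01,0,2),(p[0]-.003,p[1]+.007,p[2]+.018,0,2)],g=0)
```

```text
-0.2 0.18 -0.46 -0 0; -0.2 0.18 -0.46 -0 0; -0.19 0.22 -0.34 -0 0; -0.19 0.22 -0.34 -0 0
```

Call:
{"name": "carry_out", "arguments": {
  "series": "-0.2 0.2 -0.5 0 0; -0.2 0.2 -0.4 0 0; 0 0 0 0 0"
}}

```text
clock: 37.5
tcp_pos: [0.5185, -0.0569, 0.1683]
orientation: [-0.066, 2.547, 0.083]
contact_force: [-13.9, -2.6, 12.2]
grip_width: 0.0154
```

Run:
```python
from h import *
info()
```

```text
t 37.5 p [ 0.5185 -0.0569  0.1683] yaw -177.96 z [ 0.556  0.074 -0.828] q [-0.51  0.05  0.61  2.44 -1.06  0.17  2.72] F [-13.9  -2.6  12.2] w 0.0154
```

Run:
```python
from h import *
o,p,R=state();plan([(p[0]-.002,p[1]+.003,p[2]+.015,0,3)],g=0)
```

```text
-0.23 0.13 -0.44 -0 0; -0.23 0.13 -0.44 -0 0; -0.23 0.13 -0.44 -0 0
```

Call:
{"name": "carry_out", "arguments": {
  "series": "-0.2 0.1 -0.4 0 0; -0.2 0.2 -0.5 0 0; -0.2 0.1 -0.4 0 0; 0 0 0 0 0"
}}

```text
clock: 38.0
tcp_pos: [0.5185, -0.054, 0.1843]
orientation: [-0.066, 2.543, 0.081]
contact_force: [-5.1, -1.6, 12.7]
grip_width: 0.0151
```

Run:
```python
from h import *
info()
fd,cd=shot("side");cv2.imwrite("pics/d32z.png",cv2.resize(fd["color"][150:240,190:300],None,fx=7,fy=6.5,interpolation=cv2.INTER_CUBIC))
fs,cs=shot("scene");cv2.imwrite("pics/s32z.png",cv2.resize(fs["color"][180:270,230:320],None,fx=8,fy=6.6,interpolation=cv2.INTER_CUBIC))
o,p,R=state();plan([(p[0]-.001,p[1],p[2]+.01,0,1)],g=0)
```

```text
t 38.0 p [ 0.5185 -0.054   0.1843] yaw -177.95 z [ 0.56   0.073 -0.825] q [-0.63 -0.01  0.7   2.43 -0.7   0.17  2.35] F [-5.1 -1.6 12.7] w 0.0151
-0.48 0.05 -0.88 -0 0
```

View pics/d32z.png

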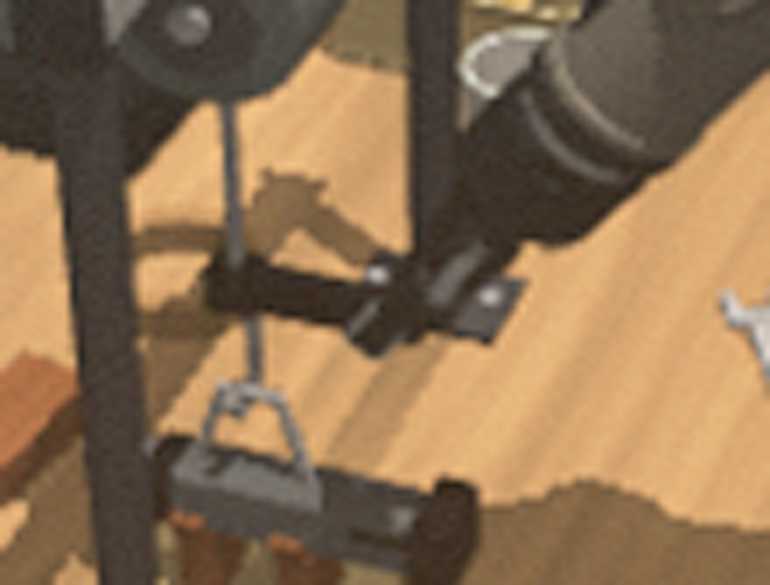

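View pics/s32z.png

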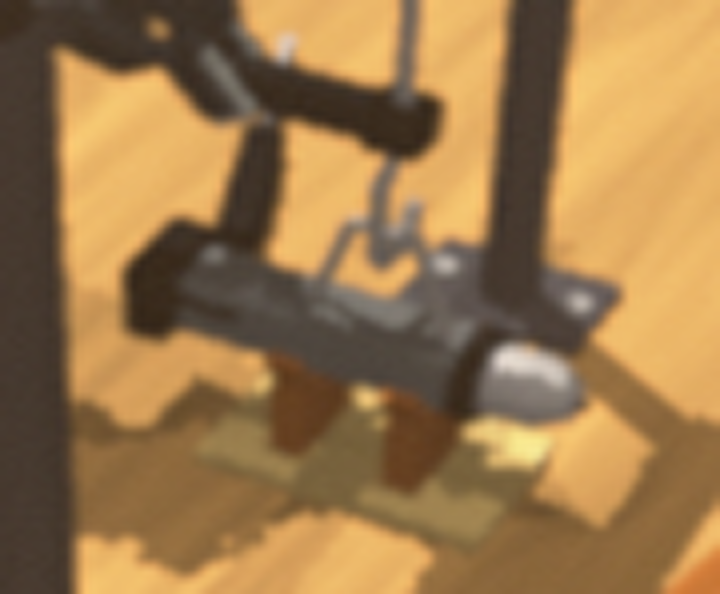

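Call:
{"name": "carry_out", "arguments": {
  "series": "-0.4 0 -0.7 0 0; -0.4 0 -0.7 0 0; -0.4 0.1 -0.7 0 0; -0.4 0 -0.7 0 0; 0 0 0 0 0"
}}

```text
clock: 38.72
tcp_pos: [0.5185, -0.0541, 0.2188]
orientation: [-0.067, 2.538, 0.082]
contact_force: [4.4, 1.4, 7.9]
grip_width: 0.015
```

Run:
```python
from h import *
info()
fd,cd=shot("side");cv2.imwrite("pics/d33z.png",cv2.resize(fd["color"][120:240,190:300],None,fx=7,fy=5,interpolation=cv2.INTER_CUBIC))
o,p,R=state();plan([(p[0],p[1],p[2]+.01,0,1)],g=0)
```

```text
t 38.73 p [ 0.5185 -0.0541  0.2188] yaw -177.93 z [ 0.564  0.074 -0.822] q [-0.51 -0.09  0.55  2.39 -0.24  0.24  1.89] F [4.4 1.4 7.9] w 0.015
-0.57 0.04 -0.82 -0 0
```

View pics/d33z.png

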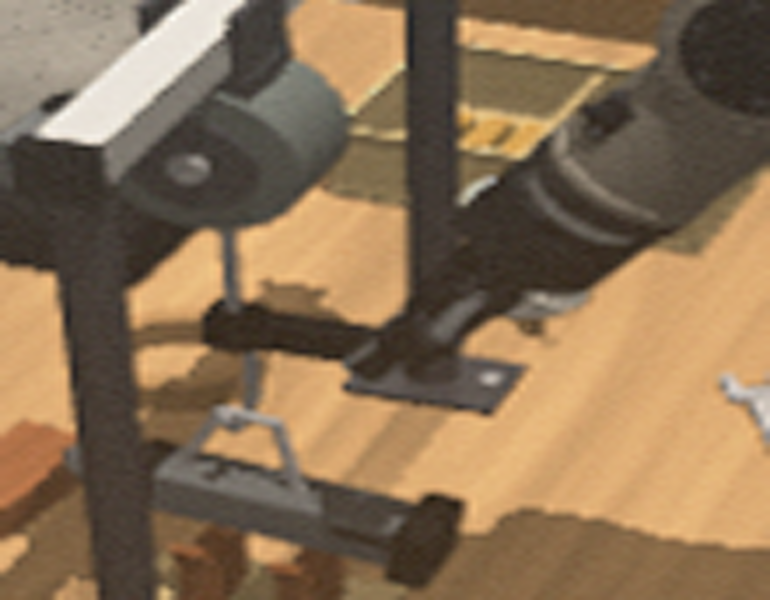

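Call:
{"name": "carry_out", "arguments": {
  "series": "-0.4 0 -0.6 0 0; -0.4 0 -0.6 0 0; -0.4 0 -0.6 0 0; -0.4 0 -0.6 0 0; -0.4 0 -0.6 0 0; 0 0 0 0 0"
}}

```text
clock: 39.52
tcp_pos: [0.5186, -0.0552, 0.2553]
orientation: [-0.068, 2.537, 0.082]
contact_force: [5.7, 0.3, 7.8]
grip_width: 0.0149
```

Run:
```python
from h import *
info()
fd,cd=shot("side");cv2.imwrite("pics/d34z.png",cv2.resize(fd["color"][100:240,190:310],None,fx=6,fy=4.2,interpolation=cv2.INTER_CUBIC))
fs,cs=shot("scene");cv2.imwrite("pics/s34z.png",cv2.resize(fs["color"][130:260,220:330],None,fx=6.5,fy=4.6,interpolation=cv2.INTER_CUBIC))
shot("wrist","w34")
o,p,R=state();plan([(p[0],p[1],.264,0,2)],g=0)
```

```text
t 39.52 p [ 0.5186 -0.0552  0.2553] yaw -177.89 z [ 0.565  0.074 -0.822] q [-0.43 -0.15  0.45  2.34 -0.09  0.34  1.74] F [5.7 0.3 7.8] w 0.0149
-0.25 0.02 -0.37 -0 0; -0.25 0.02 -0.37 -0 0
```

View pics/d34z.png

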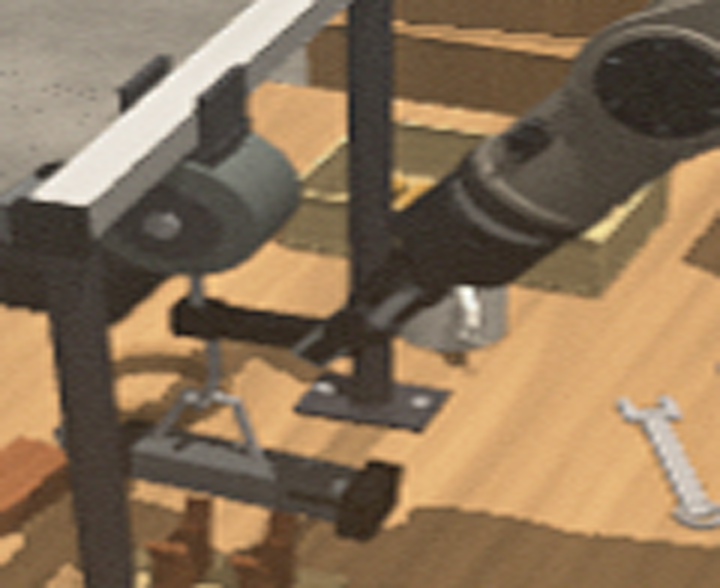

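View pics/s34z.png

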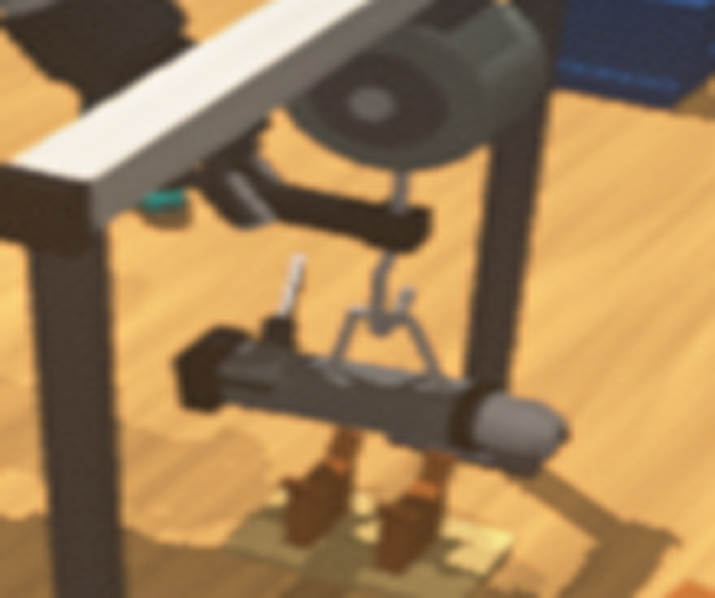

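View pics/w34.png

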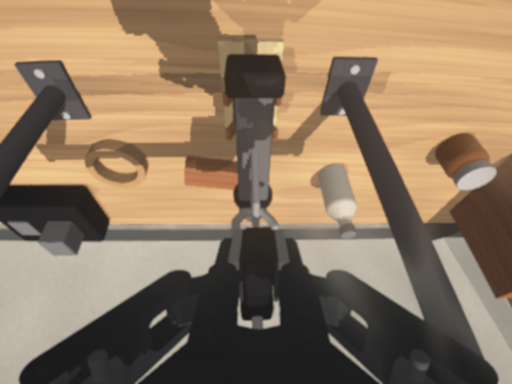

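Call:
{"name": "carry_out", "arguments": {
  "series": "-0.2 0 -0.4 0 0; -0.2 0 -0.3 0 0; 0 0 0 0 0"
}}

```text
clock: 40.05
tcp_pos: [0.5186, -0.0556, 0.2638]
orientation: [-0.068, 2.535, 0.082]
contact_force: [7.8, 2.0, 7.7]
grip_width: 0.015
```

Call:
{"name": "carry_out", "arguments": {
  "series": "-0.1 0 -0.2 0 0; 0 0 0 0 0"
}}

```text
clock: 40.3
tcp_pos: [0.5186, -0.0556, 0.2662]
orientation: [-0.068, 2.535, 0.082]
contact_force: [9.3, 2.8, 8.1]
grip_width: 0.0149
```

Call:
{"name": "carry_out", "arguments": {
  "series": "-0.1 0 -0.2 0 0; -0.1 0 -0.1 0 0; 0 0 0 0 0"
}}

```text
clock: 40.67
tcp_pos: [0.5179, -0.0556, 0.2666]
orientation: [-0.068, 2.539, 0.08]
contact_force: [39.6, 3.2, -25.0]
grip_width: 0.0149
```

Run:
```python
from h import *
info()
fd,cd=shot("side");fs,cs=shot("scene")
for n,f,c in(("s",fs,cs),("d",fd,cd)):
  for q in ["hook_seat","driver_bail"]: print(n,q,[(np.round(x["uv"],1),round(x["confidence"],2)) for x in spotter.mark_of(f,q)[:2]])
print(proj(cs,[.566,-.053,.225]),proj(cd,[.566,-.053,.225]))
```

```text
t 40.67 p [ 0.5179 -0.0556  0.2666] yaw -177.84 z [ 0.563  0.073 -0.823] q [-0.41 -0.17  0.42  2.32 -0.06  0.38  1.7 ] F [ 39.6   3.2 -25. ] w 0.0149
s hook_seat [(array([276.9, 193.8]), 0.59)]
s driver_bail [(array([274.5, 192.2]), 0.77)]
d hook_seat [(array([229.1, 191.4]), 0.52)]
d driver_bail [(array([223.9, 189.8]), 0.89), (array([295.2, 342.3]), 0.59)]
[[278.96591909 195.39694065]] [[224.24469285 191.20917938]]
```

Call:
{"name": "carry_out", "arguments": {
  "series": "0 0 0.2 0 0; 0 0 0 0 0"
}}

```text
clock: 41.22
tcp_pos: [0.5182, -0.0558, 0.2663]
orientation: [-0.067, 2.539, 0.082]
contact_force: [6.2, 1.9, 6.4]
grip_width: 0.0149
```

Call:
{"name": "carry_out", "arguments": {
  "series": "0 0 0 0 0.25; 0 0 0 0 0.4; 0 0 0 0 0.6; 0 0 0 0 0.6; 0 0 0 0 0.6"
}}

```text
clock: 41.85
tcp_pos: [0.5138, -0.0553, 0.2618]
orientation: [-0.068, 2.55, 0.083]
contact_force: [0.3, 0.6, 0.5]
grip_width: 0.0511
```

Run:
```python
from h import *
info()
fd,cd=shot("side");cv2.imwrite("pics/d35z.png",cv2.resize(fd["color"][100:240,190:310],None,fx=6,fy=4.2,interpolation=cv2.INTER_CUBIC))
shot("wrist","w35")
```

```text
t 41.85 p [ 0.5138 -0.0553  0.2618] yaw -177.86 z [ 0.554  0.075 -0.829] q [-0.41 -0.17  0.43  2.32 -0.06  0.38  1.71] F [0.3 0.6 0.5] w 0.0511
```

View pics/d35z.png

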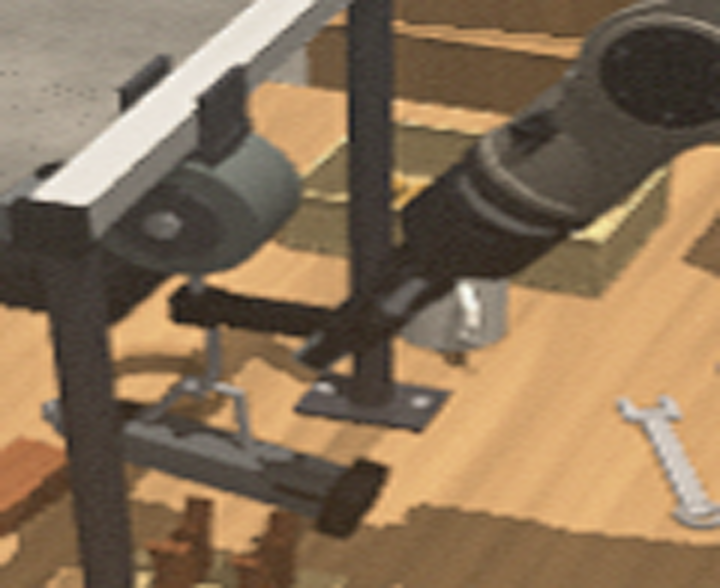

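View pics/w35.png

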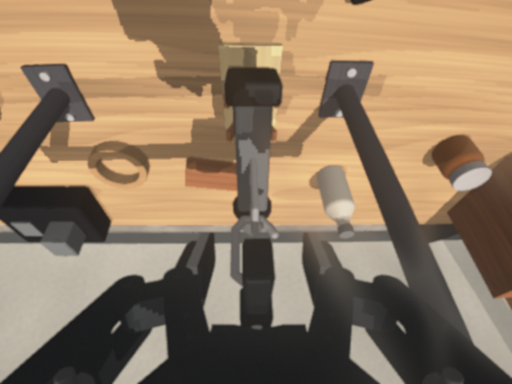

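Call:
{"name": "carry_out", "arguments": {
  "series": "0 0.1 -1.5 0 0.6; 0 0.2 -3 0 0.6; 0 0.2 -4 0 0.6; 0 0 -5 0 0.6; 0 0 -5 0 0.6; 0 0 -4 0 0.6; 0 0 0 0 0.6; 0 0 0 0 0.6"
}}

```text
clock: 42.95
tcp_pos: [0.446, -0.0799, 0.3892]
orientation: [-0.058, 2.569, 0.1]
contact_force: [-1.3, -0.2, -0.5]
grip_width: 0.0512
```

Run:
```python
from h import *
info()
fd,cd=shot("side","d36");cv2.imwrite("pics/d36z.png",cv2.resize(fd["color"][100:240,190:310],None,fx=6,fy=4.2,interpolation=cv2.INTER_CUBIC))
```

```text
t 42.95 p [ 0.446  -0.0799  0.3892] yaw -178.6 z [ 0.538  0.084 -0.839] q [ 0.38 -0.34 -0.14  2.15 -0.36  0.81  2.03] F [-1.3 -0.2 -0.5] w 0.0512
```

View pics/d36z.png

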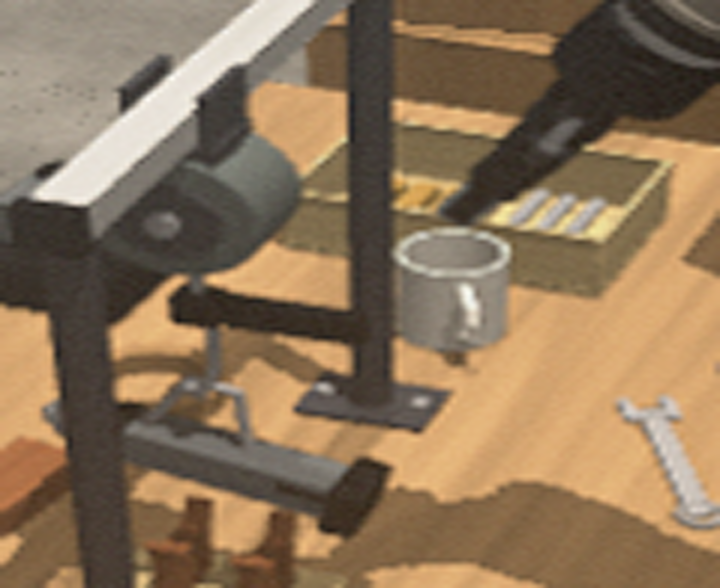

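Call:
{"name": "carry_out", "arguments": {
  "series": "0 0 -2 0 0.6; 0 0 0 0 0.6; 0 0 0 0 0.6; 0 0 0 0 0.6; 0 0 0 0 0.6; 0 0 0 0 0.6; 0 0 0 0 0.6; 0 0 0 0 0.6"
}}

```text
clock: 44.0
tcp_pos: [0.4438, -0.0852, 0.4048]
orientation: [-0.061, 2.572, 0.105]
contact_force: [-0.8, 0.1, -0.3]
grip_width: 0.0514
```

Run:
```python
from ov import *
info()
fs,cs=shot("scene","s37");fd,cd=shot("side","d37")
u=proj(cs,[.566,-.052,.16])[0];ud=proj(cd,[.566,-.052,.16])[0]
m=mask(fs,u);md=mask(fd,ud);print(m.sum(),md.sum())
for v0 in ([.566,-.052,.04,.133,0,0],[.566,-.052,.04,.133,-.15,0]):
    v,e=fit([(cs,m,1),(cd,md,1)],v0,[.006,.006,.06,.006,.1,.1]);print(np.round(v[:2],4),round(v[3],4),"yaw pitch roll",np.degrees(v[[2,4,5]]),e)
T=T6(v);print("bail",T(np.array([[0,0,.092]])),"chuck",T(np.array([[.088,0,.024]])))
overlay("f37",v)
```

```text
t 44.0 p [ 0.4438 -0.0852  0.4048] yaw -178.54 z [ 0.534  0.088 -0.841] q [ 0.59 -0.34 -0.27  2.11 -0.45  0.88  2.14] F [-0.8  0.1 -0.3] w 0.0514
838 655
[ 0.581  -0.0531] 0.1297 yaw pitch roll [ 3.00191045 -9.88939391  1.41519332] 0.6589394553499952
[ 0.5829 -0.0581] 0.1293 yaw pitch roll [  3.78229104 -10.55313251  -6.61989431] 0.6354512462532385
bail [[ 0.56547752 -0.04861009  0.21914595]] chuck [[ 0.66466177 -0.04990936  0.16885879]]
```

View pics/f37_scene.png

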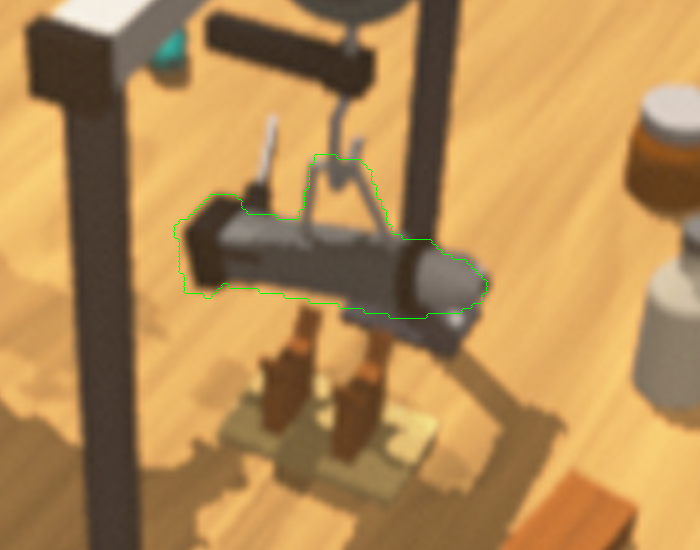

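View pics/f37_side.png

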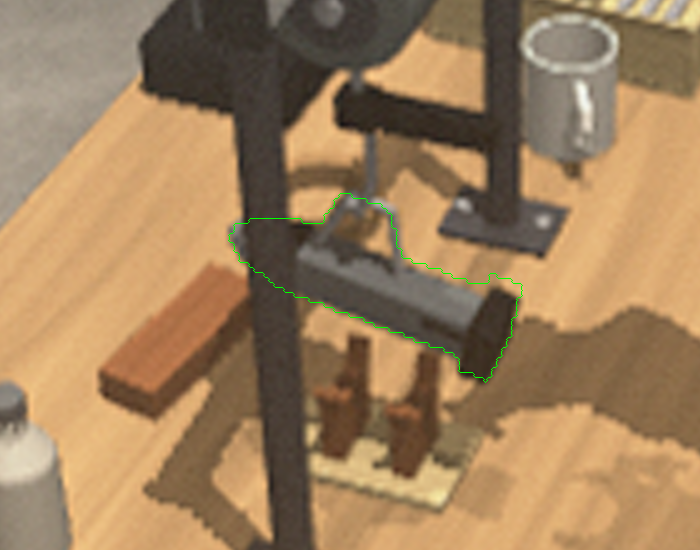

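Run:
```python
from h import *
for k in range(3):
    fs,cs=shot("scene");fd,cd=shot("side");fw,cw=shot("wrist","w38")
    P={}
    for q in ["hook_seat","driver_bail","driver_chuck"]:
        uv=[]
        for f,c in((fs,cs),(fd,cd),(fw,cw)):
            l=spotter.mark_of(f,q); g=proj(c,[.566,-.052,.22])[0] if q!="driver_chuck" else proj(c,[.66,-.05,.17])[0]
            l=[x for x in l if np.linalg.norm(x["uv"]-g)<25]
            if l: uv.append((c,np.array(l[0]["uv"]),round(l[0]["confidence"],2)))
        if len(uv)>1: X,e=tri([a[0] for a in uv],[a[1] for a in uv]);P[q]=X;print(q,np.round(X,4),e,[a[2] for a in uv])
    if len(P)>1 and "hook_seat" in P and "driver_bail" in P:print("dist",np.linalg.norm(P["hook_seat"]-P["driver_bail"]))
cv2.imwrite("pics/s38z.png",cv2.resize(fs["color"][160:250,240:320],None,fx=9,fy=6.6,interpolation=cv2.INTER_CUBIC))
cv2.imwrite("pics/d38z.png",cv2.resize(fd["color"][160:240,190:270],None,fx=9,fy=7,interpolation=cv2.INTER_CUBIC))
```

```text
hook_seat [ 0.5655 -0.0565  0.2313] [np.float64(0.4), np.float64(0.5), np.float64(1.7)] [0.69, 0.55, 0.68]
driver_bail [ 0.5607 -0.0532  0.2213] [np.float64(3.0), np.float64(2.8), np.float64(1.4)] [0.94, 0.67, 0.79]
driver_chuck [ 0.6677 -0.0525  0.1695] [np.float64(2.0), np.float64(1.6), np.float64(2.7)] [0.76, 0.81, 0.87]
dist 0.011536554223572082
hook_seat [ 0.5634 -0.0602  0.228 ] [np.float64(0.7), np.float64(1.0), np.float64(1.7)] [0.58, 0.79, 0.66]
driver_bail [ 0.5587 -0.0553  0.2277] [np.float64(2.2), np.float64(1.5), np.float64(1.7)] [0.75, 0.78, 0.62]
driver_chuck [ 0.6627 -0.0462  0.1716] [np.float64(1.6), np.float64(2.2), np.float64(2.3)] [0.93, 0.69, 0.81]
dist 0.0068234693328943705
hook_seat [ 0.5628 -0.0526  0.2298] [np.float64(1.2), np.float64(1.3), np.float64(0.9)] [0.64, 0.6, 0.77]
driver_bail [ 0.5657 -0.0527  0.2198] [np.float64(2.0), np.float64(2.0), np.float64(1.7)] [0.62, 0.63, 0.72]
driver_chuck [ 0.6595 -0.0469  0.1764] [np.float64(0.5), np.float64(0.5), np.float64(0.8)] [0.55, 0.78, 0.58]
dist 0.010357920237975889
```

View pics/s38z.png

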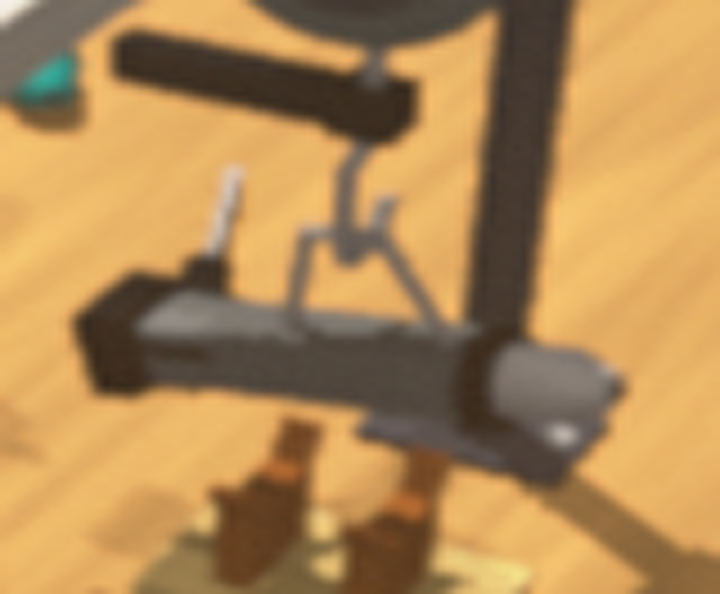

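View pics/d38z.png

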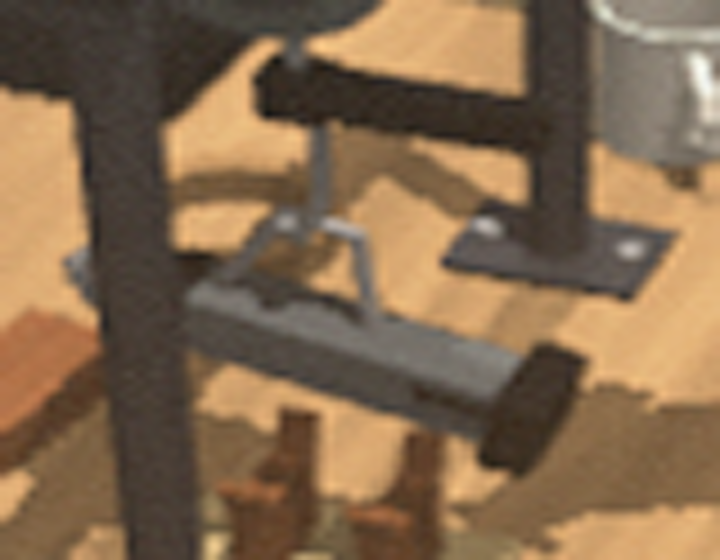

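View pics/w38.png

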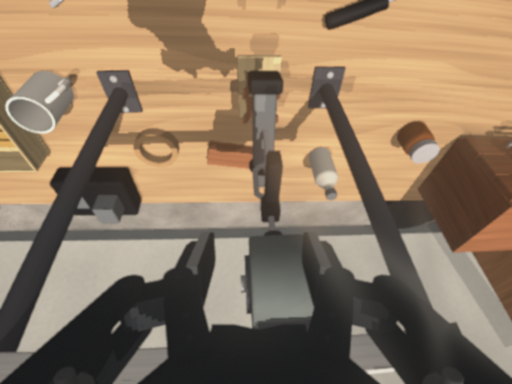

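Run:
```python
from h import *
info()
fd,cd=shot("side","d39")
a=[cv2.imread(f"pics/{n}.png") for n in("d36","d37","d39")]
t=a[0][190:220,205:258]
for x in a[0:]:
    k=cv2.matchTemplate(x[180:230,195:268],t,cv2.TM_CCOEFF_NORMED);_,v,_,l=cv2.minMaxLoc(k)
    # subpixel via phaseCorrelate
    p=cv2.phaseCorrelate(np.float32(cv2.cvtColor(a[0],6)[195:215,243:256]),np.float32(cv2.cvtColor(x,6)[195:215,243:256]))
    print(l,round(v,3),p)
d=cv2.absdiff(a[0],a[2]).max(2)[150:240,195:270];print((d>30).sum())
d=cv2.absdiff(a[1],a[2]).max(2)[150:240,195:270];print((d>30).sum(),d.max())
```

```text
t 46.1 p [ 0.4438 -0.0852  0.4048] yaw -178.54 z [ 0.534  0.088 -0.841] q [ 0.59 -0.34 -0.27  2.11 -0.45  0.88  2.14] F [-0.4 -0.  -0.2] w 0.0512
(10, 10) 1.0 ((0.5, 0.0), 1.0)
(10, 10) 0.995 ((0.6127797050982986, 0.10419806086088812), 1.0149397319555282)
(10, 10) 0.995 ((0.5818297636228342, 0.037140823559784764), 1.0056522385279338)
126
2 43
```

Run:
```python
from h import *
fs,cs=shot("scene");fd,cd=shot("side")
A,ea=tri([cs,cd],[(282.2,196.2),(221.1,191.1)]);B,eb=tri([cs,cd],[(273.9,195.6),(230.6,194)])
H,eh=tri([cs,cd],[(278.9,199.1),(223.9,193.6)])
print(A,ea,B,eb,H,eh);d=(A-B)/np.linalg.norm(A-B);print("len",np.linalg.norm(A-B),"hook along bar from mid",(H-(A+B)/2)@d, "pitch",np.degrees(np.arcsin(d[2])))
```

```text
[ 0.57590007 -0.05058096  0.2243116 ] [np.float64(0.1), np.float64(0.1)] [ 0.54704973 -0.05441827  0.21788581] [np.float64(0.8), np.float64(0.8)] [ 0.56806116 -0.05498492  0.2130608 ] [np.float64(0.2), np.float64(0.2)]
len 0.02980533673281638 hook along bar from mid 0.0043223439857648415 pitch 12.45026800254335
```

Run:
```python
from h import *
info(); print(r.hand_in())
info(); fs,_=shot("scene","s40")
```

```text
t 46.25 p [ 0.4438 -0.0852  0.4049] yaw -178.55 z [ 0.534  0.088 -0.841] q [ 0.59 -0.34 -0.27  2.11 -0.45  0.88  2.14] F [-0.3  0.1  0.2] w 0.0509
the job is handed in; nothing more can be done
None
the job is handed in; nothing more can be done
```

I turned the driver end for end, laid it in the wooden rest with its chuck away from the robot, and let go. I then hooked it by its bail, let the balancer up under control, and handed the job in at 46 s of the allowed 70 s. No verdict is reported.

**First grasp:** the fingertips stand about 30 mm short of the stated tip position. My first two grasp attempts closed on top of the body. The second one rocked the driver, but it settled upright. I re-measured it, and the third grasp, taken deeper, held.

**Hook:** the moves cannot command a lean, so I drove the arm against its reach limit in free space until the gripper leaned back about 35°. I pulled the hook down by its handle, slid it under the bail and raised it in small steps. Some joints ran at their limits:
- **While sliding:** the wrist read about 59 N sideways for a moment.
- **At the top stop:** it read about 40 N before I backed off and opened the fingers.

**Last checks:**
- **Hang:** the driver hung still for the last 2 s or so before hand-in, with its chuck pointing away.
- **Level:** it was level until I released the handle. It now hangs about 10–12° chuck-up, against the 20° limit.
- **Hook on the bail:** the hook sits off the middle of the bail, towards the chuck. My estimates disagree, from about 6 mm by direct measurement to about 12 mm from the tilt. The limit is 15 mm, so the margin may be small.
- **Height:** the driver's underside is about 130 mm above the bench, and the hook is within about 1 mm of its top.
- **Robot:** it was clear of everything, with no force at the wrist.
- **Bystanders:** they looked undisturbed in the pictures, but I did not measure them again.
- **After hand-in:** I could not take a picture, because the cameras stopped.

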